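# Clamp the dish stand to the slotted rail with a T-bolt

### The job

Fasten the dish stand to the slotted aluminium rail with the T-bolt waiting in the white block: lower its head between the prongs of the stand's forked foot, about half-way along, into the slot, turn it clockwise so the head lies square across under the lips, then tighten the hand nut firmly on the foot. Leave the stand where it is, do not push or tip the culture jar and the flat culture dish, and let go when done.

Things in the scene. Friction and masses are not known exactly. Their poses are not given: they have to be found in the camera images.
- rail: aluminium T-slot rail fixed to the bench, 360 long x 56 wide x 30 tall. Origin under its centre; x runs along the slot, z up. The slot mouth is 15 wide, the two lips are 6 thick (underside 24 above the bench); below them the channel is 36 wide and 14 high, its floor 10 above the bench.
- holder: dark dish stand, about 0.8 kg, loose on the rail; a tongue in the slot lets it only slide along. Foot 6 thick, 56 wide, x = -40 to 130. Origin: underside of the foot (30 above the bench) on the slot's centre line; x along the slot. The foot's fork gap is 18 wide, open at x = -40, closed at x = 23. A post at x = 105 carries a round dish of radius 40, rim 73 above the origin.
- seat (a point): middle of the fork gap, level with the top of the foot (36 above the bench): where the bolt's axis should go; same axes as the stand.
- block: white plastic parking block 84 x 64 x 28 tall, fixed. Origin under its centre; the bolt hangs by the flange of its nut in a pocket 36 (block x) by 17 (block y), so the bolt's head lies along the block's x.
- bolt: steel T-bolt with a flanged black hand nut, about 0.16 kg in all. Origin: centre of the underside of its head; z up the shaft, x along the head. Head 30 x 12 x 8 tall, shaft 10 thick, end 68 above the origin with a dark line across it along the head. Hanging with the nut's flange on the foot, the origin is 13 above the bench and the head has 3 of play below the lips.
- neck (a point): middle of the bolt's neck, 13 above its origin: a square 13 wide, 10 tall, two opposite corners rounded. In the 15 wide slot it lets the bolt turn clockwise (seen from above) 100 to 108 degrees from lying along the slot, then its square corners stop it; it does not turn the other way.
- nut (a joint): turn of the nut on the bolt (rad): 0 fully backed off as found, grows clockwise from above, to 3.6; 1 rad lowers it 2.5 mm on the shaft. Thread friction (0.05 N m) carries the bolt along with the nut until the neck meets its stop; then the nut turns alone. With the head in the slot the nut bites at about 1.2 and is firm from 1.6; more only squeezes harder.
- nut_grip (a point): middle of the black square hand nut, 30 x 30 across flats, 24 tall (12 above and below this point); can be gripped every 90 degrees. z up; x and y square to the flats, parallel to the bolt's x and y at nut = 0. 50 above the bolt's origin at nut = 0. Below it, part of the nut: a round hub 12 tall of radius 13.5, then the flange, 3 thick, radius 17, whose underside is 27 below this point.
- jar: bystander: glass culture jar with white lid, radius 32, 88 tall; origin under its centre. Stands near the white block, on either side of it.
- dish: bystander: flat open culture dish, radius 45, 14 tall; origin under its centre
Mind the look-alikes: they are no part of the job. What is shaped like the bolt but green is not meant.

How it is judged (in metres and radians):
On the way, in this order (a step that is already met when the one before it is completed fails the run):
1. the bolt's head has gone down through the fork into the slot, below the lips, lying along the slot (z of bolt in the frame of rail below 0.0165 m and horizontal distance between bolt and seat below 0.02 m and angle between the x axis of bolt and the x axis of rail, either way round below 0.35 rad), for 0.1 s.
2. the head is turned square across the slot under the lips (z of bolt in the frame of rail below 0.0175 m and angle between the x axis of bolt and the x axis of rail, either way round above 1.05 rad and horizontal distance between bolt and seat below 0.02 m), for 0.1 s.
At the end, for the whole second after the job is handed in: Head under the lips, square across within 30 degrees, bolt upright, within 20 mm of the fork's middle; nut tight (nut presses the foot over 8 N, head pulls the rail over 8 N); stand within 20 mm of where it stood; all let go and at rest (all of step 2 and angle between bolt's own z axis and vertical below 0.12 rad and contact force between bolt and holder above 8 N and contact force between bolt and rail above 8 N and distance of holder from where it was at the start of the episode below 0.02 m and linear speed of each of bolt, holder below 0.02 m/s); the robot touches nothing.
It fails at once if the culture jar or the culture dish is pushed more than 40 mm or the jar tipped (distance of any of jar, dish from where it was at the start of the episode above 0.04 m or angle between jar's own z axis and vertical above 0.6 rad).
It also fails if it takes over 61 s, if anything falls off the work surface, if the arm or the gripper's body presses on something with over 40 N, if the wrist force passes 120 N, or if a joint passes its speed limit or range.

### The arm

A 6-joint arm with a two-finger parallel gripper is mounted at the origin on the work surface. World frame = base frame: x ahead of the robot, y to its left, z up, the work surface at z = 0. Lengths are in mm, angles in rad, forces in N, time in s.
With the tool pointing down it reaches from about 250 to 850 mm from the base axis. Payload 12.5 kg.
Tool frame: the origin (TCP) lies on the centre line of the jaws, within the pads' length; the fingertips stand 25 mm ahead of it and the grasp point (between the pads) lies 6 mm ahead of it; x points along the fingers, y is the direction in which the jaws open and shut, and the axes are right-handed (so a half turn about x gives the same grasp; the last joint's range is limited). The gripper opens to 93 mm and grips with 3 to 60 N. Pads are 15 mm wide; open, the fingers measure 128 mm over their backs; the gripper's body (75 mm by 188 mm) begins 65 mm behind the grasp point.
Start: joints at [-1.291, 0.351, 1.652, -0, 1.139, -0.085], TCP at [196.237, -513.785, 243.633] pointing down, gripper open.
Joint ranges: [-2.75, 2.75], [-0.79, 2.1], [0.01, 2.65], [-1.57, 4.71], [0.07, 3.14], [-2.87, 2.87]. Speed limits (rad/s): [2.22, 2.22, 2.79, 3.14, 3.14, 3.14].

### API

Orientations are given as a rotation vector (axis times angle).
In Python, from workcell import get_obs, grab_frame, camera_info, close_job gives the robot as it stands.
- The arm moves only by the tool play_rows, never from a script. Its arguments are lists of equal length, an entry for each row: "hand": the opening in per cent of the stroke, from 0 (shut) to 100 (fully open); "delta_pos": the shift along the tool's x, y, z in units of 0.03 m (1.0 is 0.03 m), a list of three; "angular": the turn, a rotation vector about the tool's x, y, z in units of 5 degrees (1.0 is 5 degrees), a list of three. A call has exactly 10 rows; each row shifts and turns the commanded pose from where the row before left it, along the tool's axes as they then stand; what a row does not reach is not made up. A row lasts 1/8 s, in which the tool goes at most 62.5 mm and 10.7 degrees, less where a joint would pass 70% of its speed; a pose out of reach is approached as far as the arm can. A call with a number of a shift or a turn outside -1 to 1 is refused whole. A call with a gripper value outside its range is refused whole. The fingers move at their own pace and stop on an object; "squeeze" is the grip in N (left out, the last holds). Time passes only in rows, so rows that do not move let the fingers close, or fill a call up. It gives the time, the measured TCP pose, the force and the opening at its end, in the units of the state.
- get_obs(): the state, without advancing time (a new reading comes with each control period).
- grab_frame(name): name is "scene" or "side" or "wrist"; returns the picture (480x640x3 uint8, blue, green, red); there is no depth.
- camera_info(name): a dict with "mtx" (3x3 intrinsics, pixels), "view" (4x4, takes a point from world to camera coordinates). Camera axes: x right, y down, z forward; pixel columns grow to the right and rows downward; lengths in mm; the calibration is good to about 2 mm. A picture is of the moment at which its call begins: read the wrist's pose just before it. camera_info takes no time and is no camera call; for the wrist camera it gives the pose at the moment of the call.
- close_job(): hands the job in, once; it reports no verdict.
The state is a dict: "time_s": time; "q": joint angles; "joint_velocities": joint speeds; "tau": joint torques, N m; "position": TCP position; "eef_rot": TCP orientation; "contact_force": force on the tool from outside, world axes, zero at the start; "moment": the same for the moment, N m; "finger_gap": finger opening in mm.
Only numpy, scipy, OpenCV 4.12 (cv2) and the standard library are available. Lean on these libraries where they do the work, as an engineer would, in place of code of your own. Each camera call takes 0.05 s, during which the arm holds its last target.

## Working session

There is one attempt and no reset: what is moved stays moved. The work goes in short steps, Python scripts to look and compute and a tool call to move; the robot and the scene stay as the last step left them, time stands still between calls to the robot, and variables do not carry over. Pictures are saved under pics/ and viewed, and the job is handed in when it is done.

Besides the shell and the picture viewer there is one more tool, called after "Request:" as name(argument=value, ...), one argument or row to a line, values as JSON. play_rows: Moves the arm, as the interface text tells. Shifts and turns lie within -1 to 1; 1 stands for 0.03 m of shift or 5 degrees of turn. Its arguments: {"type":"object","properties":{"hand":{"type":"array","items":{"type":"number"}},"delta_pos":{"type":"array","items":{"type":"array","items":{"type":"number","minimum":-1,"maximum":1}}},"angular":{"type":"array","items":{"type":"array","items":{"type":"number","minimum":-1,"maximum":1}}},"squeeze":{"type":"number"}},"required":["hand","delta_pos","angular"]}

```bash
mkdir -p pics; ls
python3 - <<'E'
from workcell import *
import cv2, numpy as np
o=get_obs(); print(o)
for n in ("scene","side","wrist"):
    i=camera_info(n); print(n,np.round(i["mtx"],1).tolist(),np.round(i["view"],3).tolist())
    cv2.imwrite(f"pics/{n}0.png",grab_frame(n))
E
```

```text
pics
{'time_s': 0.0, 'q': array([-1.29060148e+00,  3.51243723e-01,  1.65247827e+00,  1.00013816e-05,
        1.13911511e+00, -8.45758332e-02]), 'joint_velocities': array([-5.86616742e-04, -8.76872281e-05, -3.46168265e-04, -4.41692874e-04,
       -1.15001184e-03, -9.97951094e-04]), 'tau': array([-1.77168058e-04, -4.97319818e+01, -2.85254180e+01,  6.98974449e-02,
        2.56410468e-02, -1.29427117e-04]), 'position': array([ 196.14683173, -513.4650648 ,  243.07672809]), 'eef_rot': array([ 2.02282884,  0.374372  , -2.02306023]), 'contact_force': array([ 0.26014896, -0.6765503 ,  0.29367129]), 'moment': array([-0.0206822 , -0.00686987,  0.05068894]), 'finger_gap': 93.26247973600613}
scene [[544.3, 0.0, 313.6], [0.0, 544.3, 232.6], [0.0, 0.0, 1.0]] [[0.83, 0.558, 0.007, -404.754], [0.4, -0.586, -0.704, -183.181], [-0.389, 0.587, -0.71, 1143.221], [0.0, 0.0, 0.0, 1.0]]
side [[537.9, 0.0, 327.9], [0.0, 537.9, 239.6], [0.0, 0.0, 1.0]] [[0.999, -0.048, -0.001, -503.738], [-0.038, -0.774, -0.632, 10.739], [0.029, 0.631, -0.775, 896.182], [0.0, 0.0, 0.0, 1.0]]
wrist [[346.9, 0.0, 320.7], [0.0, 346.9, 235.6], [0.0, 0.0, 1.0]] [[0.358, -0.934, -0.001, -550.176], [-0.9, -0.345, 0.266, -31.392], [-0.249, -0.094, -0.964, 391.316], [0.0, 0.0, 0.0, 1.0]]
```

View pics/scene0.png

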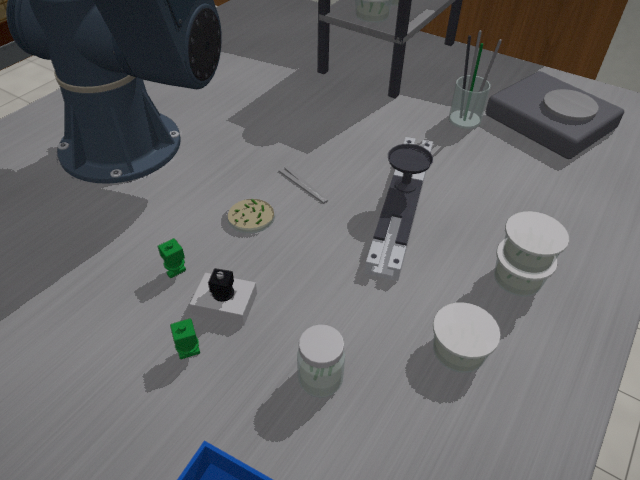

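View pics/side0.png

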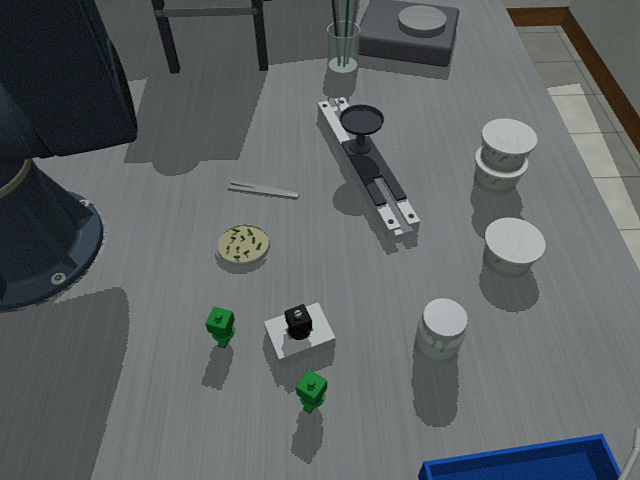

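View pics/wrist0.png

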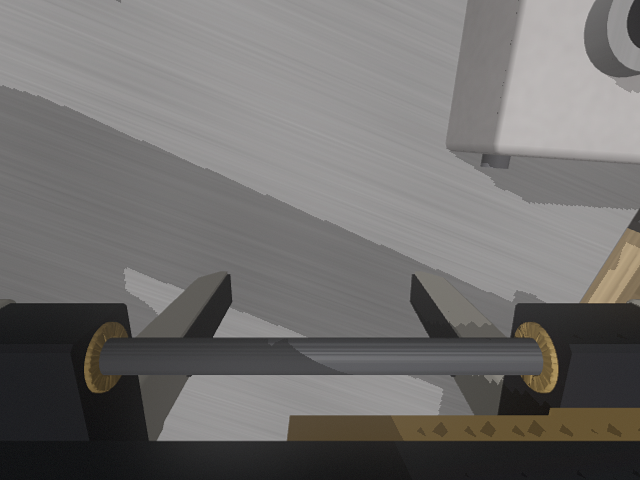

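The scene view shows the block with the black nut at (222,290), green decoys at (172,257) and (186,338), the jar at (321,358), the dish at (250,214), and the rail with stand around (400,200). Next I'll zoom in and measure.

Run:
```python
import cv2,numpy as np
s=cv2.imread("pics/scene0.png"); d=cv2.imread("pics/side0.png")
def crop(im,x,y,w,h,n,f): cv2.imwrite(n,cv2.resize(im[y:y+h,x:x+w],None,fx=f,fy=f,interpolation=cv2.INTER_CUBIC))
a=cv2.resize(s[130:280,340:460],None,fx=4,fy=4,interpolation=cv2.INTER_CUBIC)
b=cv2.resize(d[90:240,305:425],None,fx=4,fy=4,interpolation=cv2.INTER_CUBIC)
cv2.imwrite("pics/c_rail.png",np.hstack([a[:,:400],b])[:,:800] if 0 else cv2.resize(np.hstack([a,b]),(800,500)))
a=cv2.resize(s[260:325,180:265],None,fx=4.6,fy=4.6,interpolation=cv2.INTER_CUBIC)
b=cv2.resize(d[295:360,255:340],None,fx=4.6,fy=4.6,interpolation=cv2.INTER_CUBIC)
cv2.imwrite("pics/c_block.png",np.hstack([a,b]))
```

```text
(no output)
```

View pics/c_rail.png

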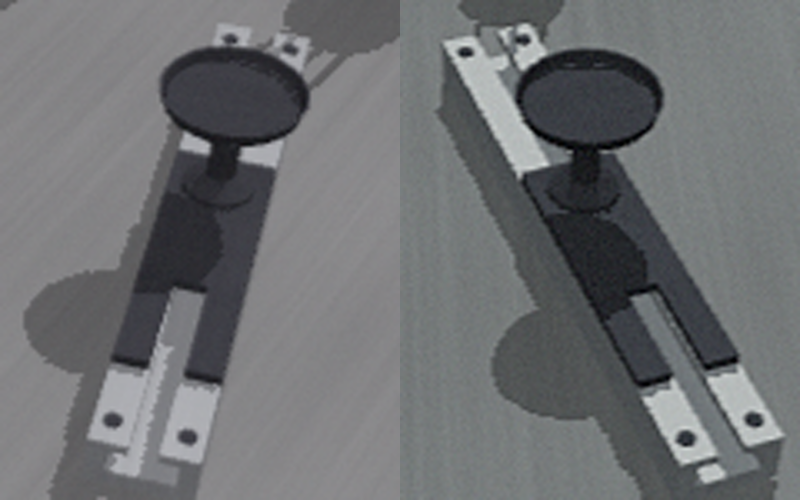

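View pics/c_block.png

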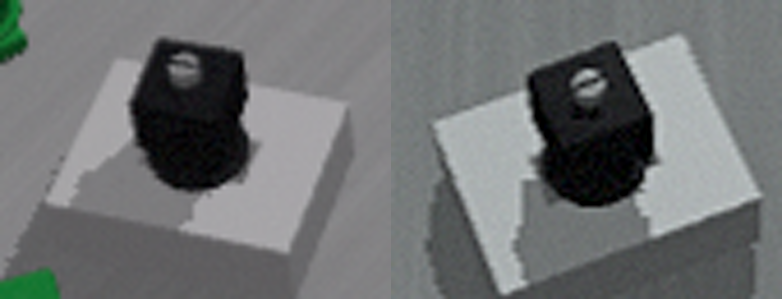

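```bash
cat > h.py <<'E'
import numpy as np
from workcell import *
def ray(n,px,z,info=None):
    i=info or camera_info(n); V=np.array(i["view"]);R=V[:3,:3];c=-R.T@V[:3,3]
    d=R.T@np.linalg.solve(np.array(i["mtx"]),[px[0],px[1],1.]); return c+d*(z-c[2])/d[2]
def proj(n,p,info=None):
    i=info or camera_info(n); V=np.array(i["view"]); q=np.array(i["mtx"])@(V[:3,:3]@np.asarray(p,float)+V[:3,3]); return q[:2]/q[2]
E
python3 - <<'E'
from h import *
def S(p,f,o): return [(p[0]+.5)/f-.5+o[0],(p[1]+.5)/f-.5+o[1]]
np.set_printoptions(precision=1,suppress=True)
for n,o,off,L in (("scene",(340,130),0,[(113,420),(187,437),(230,38),(290,48)]),("side",(305,90),400,[(686,438),(754,420),(465,51),(522,39)])):
    P=[ray(n,S((p[0]-off,p[1]),10/3,o),30) for p in L]
    P=np.array(P)[:,:2]; a=(P[0]+P[1])/2;b=(P[2]+P[3])/2; print(n,P.tolist(),a,b,np.degrees(np.arctan2(*(b-a)[::-1])),np.linalg.norm(b-a))
for n,o,off,L in (("scene",(340,130),0,[(190,288),(113,357),(148,362),(188,375),(222,380)]),("side",(305,90),400,[(643,291),(637,381),(670,375),(707,364),(738,358)])):
    print(n,[ray(n,S((p[0]-off,p[1]),10/3,o),36)[:2] for p in L])
for n,o,off,L,T in (("scene",(180,260),0,[(118,58),(350,103),(290,252),(47,205)],[(168,70),(200,66),(184,68)]),("side",(255,295),391,[(433,123),(684,35),(765,197),(505,295)],[(572,93),(603,80),(588,85)])):
    P=np.array([ray(n,S((p[0]-off,p[1]),4.6,o),28)[:2] for p in L]); print(n,"block",P,P.mean(0))
    for k in range(4):
        e=P[(k+1)%4]-P[k];print(np.linalg.norm(e),np.degrees(np.arctan2(e[1],e[0])))
    T=[ray(n,S((p[0]-off,p[1]),4.6,o),73)[:2] for p in T];print("shaft",T)
for n,px in (("scene",(250,212)),("side",(243,243))): print("dish",ray(n,px,12))
for n,px in (("scene",(321,345)),("side",(443,320))): print("jar",ray(n,px,88))
print(ray("scene",(171,244),60),ray("side",(222,318),60),ray("scene",(183,328),60),ray("side",(312,383),60))
E
```

```text
scene [[604.9169602677762, 0.646789738800635], [640.0783751556103, 11.153615312975262], [507.8375526748128, 317.14761585282156], [542.6793315930204, 328.6092117638153]] [622.5   5.9] [525.3 322.9] 107.05441265877909 331.5579186488763
side [[607.9286113738664, -1.0616418462263937], [643.3806399710714, 9.158970555366409], [512.0319636976154, 315.7387125708949], [547.3151557516632, 325.86015607518027]] [625.7   4. ] [529.7 320.8] 106.85773344685293 330.9734359372345
scene [array([594.4,  99.4]), array([586.1,  32.8]), array([602.3,  39.7]), array([623.,  43.]), array([638.6,  49.4])]
side [array([596.6,  97.5]), array([586.7,  33. ]), array([603.8,  36.4]), array([623.5,  43.1]), array([639.9,  46.5])]
scene block [[ 401.3 -179. ]
 [ 479.7 -149.9]
 [ 502.2 -209.5]
 [ 424.7 -239.4]] [ 452.  -194.4]
83.61925437304218 20.419856105826366
63.70063653817996 -69.32790443914851
83.04095542480086 -158.85651940451396
64.75455031526401 111.18555954693825
shaft [array([ 448.9, -199.4]), array([ 456.2, -192.4]), array([ 452.6, -195.9])]
side block [[ 403.4 -180.6]
 [ 482.8 -152.1]
 [ 505.4 -211.6]
 [ 426.3 -240.5]] [ 454.5 -196.2]
84.40897992787612 19.729107625901698
63.63142021756932 -69.24472456689142
84.15652332694312 -159.9344329969272
64.13054778417151 110.97417954049423
shaft [array([ 448.8, -199.3]), array([ 458. , -195.3]), array([ 453.6, -196.8])]
dish [360.5 -17.   12. ]
dish [363.6 -21.1  12. ]
jar [ 647.9 -221.7   88. ]
jar [ 644.4 -225.9   88. ]
[ 339.2 -183.7   60. ] [ 349.5 -191.6   60. ] [ 466.1 -290.1   60. ] [ 470.1 -292.3   60. ]
```

Run:
```python
from h import *
from scipy.spatial.transform import Rotation as R
np.set_printoptions(precision=3,suppress=True)
o=get_obs(); M=R.from_rotvec(o["eef_rot"]).as_matrix(); print(M, np.degrees(np.arctan2(M[1,1],M[0,1])), np.degrees(o["q"]))
i=camera_info("wrist");V=np.array(i["view"]);c=-V[:3,:3].T@V[:3,3]; print("cam in tool",M.T@(c-o["position"]), (V[:3,:3]@M))
```

```text
[[-0.     0.357 -0.934]
 [ 0.001 -0.934 -0.357]
 [-1.    -0.001 -0.   ]] -69.09883328615553 [-73.946  20.117  94.667   0.001  65.265  -4.847]
cam in tool [-141.578    0.782  -74.485] [[ 0.     1.    -0.001]
 [-0.267  0.001  0.964]
 [ 0.964 -0.     0.267]]
```

Request:
play_rows(
  hand=[100,100,100,100,100,100,100,100,100,100],
  delta_pos=[
    [0,0,0],
    [0,0,0],
    [0,0,0],
    [0,0,0],
    [0,0,0],
    [0,0,0],
    [0,0,0],
    [0,0,0],
    [0,0,0],
    [0,0,0],
  ],
  angular=[
    [-0.99,0,0],
    [-0.99,0,0],
    [-0.99,0,0],
    [-0.99,0,0],
    [-0.99,0,0],
    [-0.99,0,0],
    [-0.99,0,0],
    [-0.99,0,0],
    [-0.99,0,0],
    [-0.99,0,0],
  ],
  squeeze=50,
)

```text
time_s: 1.4
position: [196.2, -513.7, 243.4]
eef_rot: [1.455, 1.03, -1.455]
contact_force: [-0.1, 0.4, -0.1]
finger_gap: 92.8
```

Request:
play_rows(
  hand=[100,100,100,100,100,100,100,100,100,100],
  delta_pos=[
    [0,0,0],
    [0,0,0],
    [0,0,0],
    [0,0,0],
    [0,0,0],
    [0,0,0],
    [0,0,0],
    [0,0,0],
    [0,0.5,-0.3],
    [0,0.97,-0.58],
  ],
  angular=[
    [-0.99,0,0],
    [-0.99,0,0],
    [-0.99,0,0],
    [-0.99,0,0],
    [-0.99,0,0],
    [-0.99,0,0],
    [-0.99,0,0],
    [-0.99,0,0],
    [0,0,0],
    [0,0,0],
  ],
)

```text
time_s: 2.65
position: [229.1, -473.0, 243.4]
eef_rot: [0.951, 1.353, -0.951]
contact_force: [0.4, -0.1, 0.3]
finger_gap: 93.0
```

Request:
play_rows(
  hand=[100,100,100,100,100,100,100,100,100,100],
  delta_pos=[
    [0,0.97,-0.58],
    [0,0.97,-0.58],
    [0,0.97,-0.58],
    [0,0.97,-0.58],
    [0,0.97,-0.58],
    [0.5,0.97,-0.58],
    [0.5,0.97,-0.58],
    [0.5,0.97,-0.58],
    [0.5,0.97,-0.58],
    [0.5,0.97,-0.58],
  ],
  angular=[
    [0,0,0],
    [0,0,0],
    [0,0,0],
    [0,0,0],
    [0,0,0],
    [0,0,0],
    [0,0,0],
    [0,0,0],
    [0,0,0],
    [0,0,0],
  ],
)

```text
time_s: 3.9
position: [443.1, -208.9, 168.2]
eef_rot: [0.95, 1.354, -0.95]
contact_force: [0.6, -0.5, -0.5]
finger_gap: 92.7
```

```bash
cat >> h.py <<'E'
from scipy.spatial.transform import Rotation as Ro
import cv2
np.set_printoptions(precision=2,suppress=True)
def st():
    o=get_obs(); M=Ro.from_rotvec(o["eef_rot"]).as_matrix(); Y=np.degrees(np.arctan2(M[1,1],M[0,1]))
    print("t",round(o["time_s"],2),"pos",o["position"],"Y",round(Y,2),"q6",round(np.degrees(o["q"][5]),1),"F",o["contact_force"],"gap",round(o["finger_gap"],1),"tilt",M[:,0])
    return o,M,Y
def go(target):
    o,M,Y=st(); d=M.T@(np.asarray(target)-o["position"]); print("tool delta units",d/30)
def shot(n,f):
    i=camera_info(n); g=grab_frame(n); cv2.imwrite("pics/"+f,g); np.savez("pics/"+f[:-4]+".npz",mtx=i["mtx"],view=i["view"]); return g,i
E
python3 - <<'E'
from h import *
go([453.2,-196.2,63+60])
shot("wrist","w1.png")
E
```

```text
t 3.9 pos [ 443.08 -208.89  168.21] Y 19.88 q6 -50.6 F [ 0.57 -0.55 -0.53] gap 92.7 tilt [ 0.  0. -1.]
tool delta units [ 1.51  0.46 -0.28]
```

View pics/w1.png

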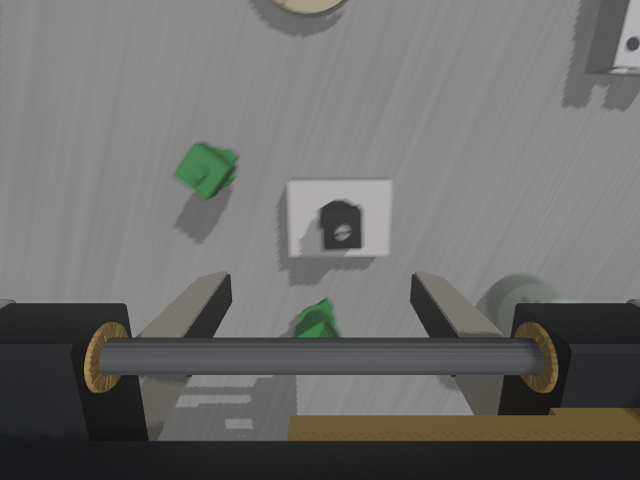

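Wrist view: the block spans about (287,180)–(391,257), the shaft end is at (342,232), and there is a green decoy at (206,170).

Run:
```python
from h import *
z=np.load("pics/w1.npz"); i={"mtx":z["mtx"],"view":z["view"]}
print("tip",ray("",(342,232),73,i)); P=np.array([ray("",p,28,i)[:2] for p in [(287,180),(392,180),(390.5,257),(288.5,257.5)]]); print(P,P.mean(0))
im=cv2.imread("pics/w1.png"); cv2.imwrite("pics/w1c.png",cv2.resize(im[165:270,270:410],None,fx=5.5,fy=5.5,interpolation=cv2.INTER_CUBIC))
```

```text
tip [ 454.33 -193.74   73.  ]
[[ 403.87 -178.53]
 [ 483.51 -149.64]
 [ 508.02 -210.48]
 [ 425.99 -240.73]] [ 455.35 -194.84]
```

View pics/w1c.png

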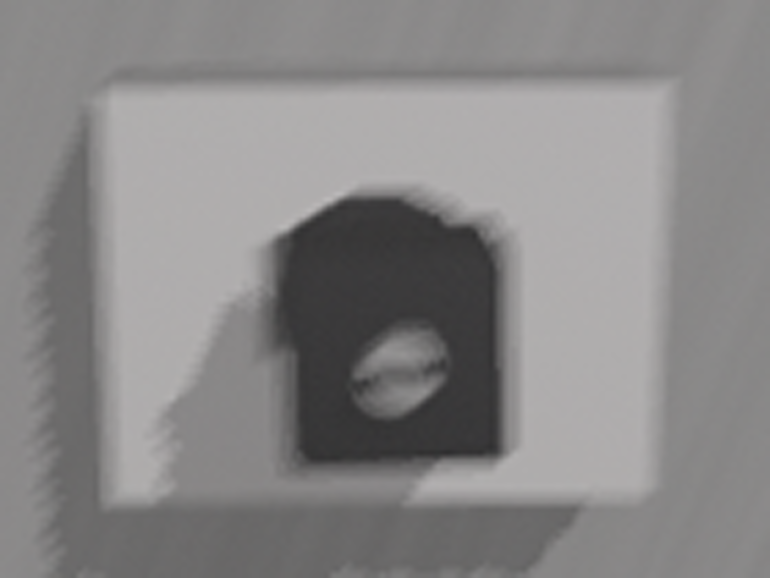

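Request:
play_rows(
  hand=[100,100,100,100,100,100,100,100,100,100],
  delta_pos=[
    [0,0.5,-0.32],
    [0.5,0,0],
    [0.5,0,0],
    [0.5,0,0],
    [0.5,0,0],
    [0.5,0,0],
    [0.5,0,0],
    [0.3,0,0],
    [0.2,0,0],
    [0,0,0],
  ],
  angular=[
    [-0.06,0,0],
    [0,0,0],
    [0,0,0],
    [0,0,0],
    [0,0,0],
    [0,0,0],
    [0,0,0],
    [0,0,0],
    [0,0,0],
    [0,0,0],
  ],
)

```text
time_s: 5.2
position: [453.3, -196.7, 63.4]
eef_rot: [0.944, 1.357, -0.944]
contact_force: [0.4, 0.2, -0.4]
finger_gap: 92.8
```

Run:
```python
from h import *
go([453.8,-194.8,63])
shot("wrist","w2.png")
```

```text
t 5.2 pos [ 453.33 -196.67   63.42] Y 20.3 q6 -49.2 F [ 0.35  0.19 -0.38] gap 92.8 tilt [-0.  0. -1.]
tool delta units [ 0.01  0.04 -0.05]
```

View pics/w2.png

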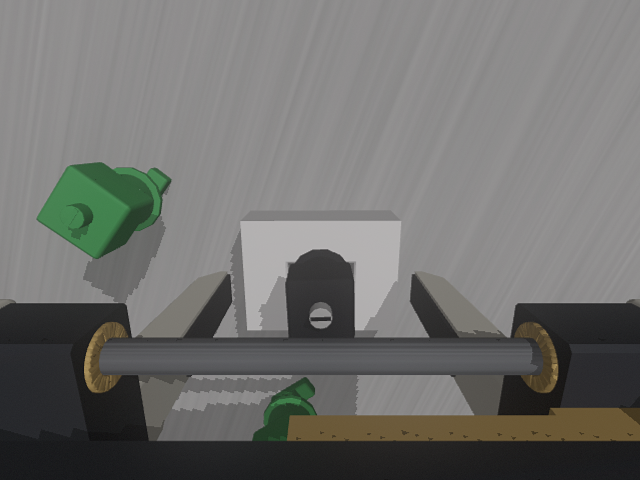

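The nut sits between the open fingers, with the shaft end at (320,318).

Run:
```python
from h import *
z=np.load("pics/w2.npz"); i={"mtx":z["mtx"],"view":z["view"]}
p=ray("",(320,318),73,i); print(p); o,M,Y=st(); print(M.T@(p-o["position"]))
```

```text
[ 453.59 -196.01   73.  ]
t 5.25 pos [ 453.5  -196.74   63.73] Y 20.3 q6 -49.2 F [ 0.57  0.14 -0.3 ] gap 92.9 tilt [ 0. -0. -1.]
[-9.27  0.34 -0.65]
```

Request:
play_rows(
  hand=[0,0,0,0,0,0,0,0,0,0],
  delta_pos=[
    [0,0,0],
    [0,0,0],
    [0,0,0],
    [0,0,0],
    [0,0,0],
    [0,0,0],
    [-0.2,0,0],
    [-0.5,0,0],
    [-0.8,0,0],
    [-0.8,0,0],
  ],
  angular=[
    [0,0,0],
    [0,0,0],
    [0,0,0],
    [0,0,0],
    [0,0,0],
    [0,0,0],
    [0,0,0],
    [0,0,0],
    [0,0,0],
    [0,0,0],
  ],
  squeeze=50,
)

```text
time_s: 6.5
position: [453.4, -196.7, 134.2]
eef_rot: [0.944, 1.356, -0.944]
contact_force: [0.4, -0.6, -2.1]
finger_gap: 29.7
```

Run:
```python
from h import *
st();g,i=shot("wrist","w3.png");
```

```text
t 6.5 pos [ 453.38 -196.69  134.23] Y 20.3 q6 -49.2 F [ 0.43 -0.59 -2.14] gap 29.7 tilt [ 0. -0. -1.]
```

View pics/w3.png

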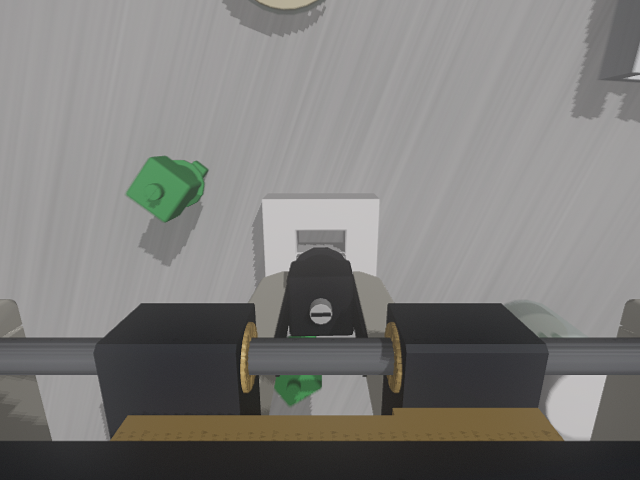

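The bolt is gripped straight: the shaft end is at (320,312), its line lies along image x, and the block pocket is empty. Next: carry it to the rail.

Request:
play_rows(
  hand=[0,0,0,0,0,0,0,0,0,0],
  delta_pos=[
    [-0.1,0,0],
    [-0.1,0,0],
    [-0.1,0,0],
    [-0.1,0,0],
    [-0.1,0,0],
    [-0.1,0,0],
    [-0.1,0,0],
    [-0.1,0,0],
    [-0.1,0,0],
    [-0.1,0,0],
  ],
  angular=[
    [-1,0,0],
    [-1,0,0],
    [-1,0,0],
    [-1,0,0],
    [-1,0,0],
    [-1,0,0],
    [-1,0,0],
    [-1,0,0],
    [-1,0,0],
    [-1,0,0],
  ],
)

```text
time_s: 7.8
position: [453.3, -196.6, 163.0]
eef_rot: [0.267, 1.554, -0.268]
contact_force: [0.5, 0.4, -1.1]
finger_gap: 29.6
```

Request:
play_rows(
  hand=[0,0,0,0,0,0,0,0,0,0],
  delta_pos=[
    [0,0,0],
    [0,0,0],
    [0,0,0],
    [0,0,0],
    [0,0,0],
    [0,0,0],
    [0,0,0],
    [0,0,0],
    [0,0.4,0.4],
    [0,0.8,0.84],
  ],
  angular=[
    [-1,0,0],
    [-1,0,0],
    [-1,0,0],
    [-1,0,0],
    [-1,0,0],
    [-1,0,0],
    [-1,0,0],
    [-0.34,0,0],
    [0,0,0],
    [0,0,0],
  ],
)

```text
time_s: 9.05
position: [478.8, -150.7, 162.7]
eef_rot: [-0.23, 1.558, 0.23]
contact_force: [0.2, 0.3, -2.2]
finger_gap: 30.2
```

Request:
play_rows(
  hand=[0,0,0,0,0,0,0,0,0,0],
  delta_pos=[
    [0,0.8,0.84],
    [0,0.8,0.84],
    [0,0.8,0.84],
    [0,0.8,0.84],
    [0,0.8,0.84],
    [0,0.8,0.84],
    [0,0.6,0.64],
    [0,0.4,0.48],
    [0,0,0],
    [0,0,0],
  ],
  angular=[
    [0,0,0],
    [0,0,0],
    [0,0,0],
    [0,0,0],
    [0,0,0],
    [0,0,0],
    [0,0,0],
    [0,0,0],
    [0,0,0],
    [0,0,0],
  ],
)

```text
time_s: 10.3
position: [603.9, 68.7, 162.5]
eef_rot: [-0.233, 1.559, 0.232]
contact_force: [-0.1, 0.2, -1.7]
finger_gap: 29.7
```

Run:
```python
from h import *
go([604.3,69.4,115]);shot("wrist","w4.png")
```

```text
t 10.3 pos [603.91  68.65 162.5 ] Y 106.97 q6 -104.9 F [-0.09  0.15 -1.7 ] gap 29.7 tilt [-0. -0. -1.]
tool delta units [1.58 0.02 0.02]
```

View pics/w4.png

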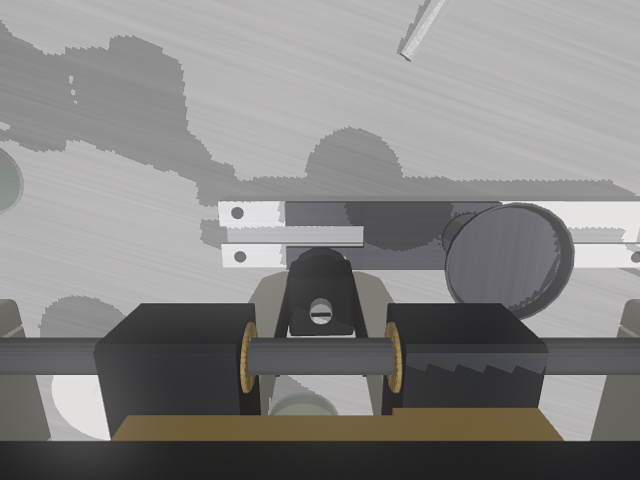

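The rail shows as a band at rows 201–268. The fork gap ends at column 363 and the foot front is at column 286. Zooming to measure it.

Run:
```python
import cv2
im=cv2.imread("pics/w4.png"); cv2.imwrite("pics/w4c.png",cv2.resize(im[190:330,210:370],None,fx=5,fy=4.2,interpolation=cv2.INTER_CUBIC))
g=cv2.cvtColor(im,cv2.COLOR_BGR2GRAY)
for c in (228,245,260,275,610,625): print(c,[(r,int(g[r,c])) for r in range(196,275,1)])
for r in (210,260): print(r,[(c,int(g[r,c])) for c in range(278,295)])
print([(c,int(g[236,c])) for c in range(355,372)])
```

```text
228 [(196, 140), (197, 138), (198, 139), (199, 139), (200, 133), (201, 167), (202, 221), (203, 224), (204, 222), (205, 222), (206, 222), (207, 222), (208, 222), (209, 222), (210, 222), (211, 223), (212, 222), (213, 223), (214, 225), (215, 226), (216, 226), (217, 224), (218, 226), (219, 225), (220, 223), (221, 224), (222, 226), (223, 227), (224, 227), (225, 224), (226, 227), (227, 200), (228, 187), (229, 186), (230, 187), (231, 189), (232, 191), (233, 188), (234, 185), (235, 184), (236, 185), (237, 188), (238, 186), (239, 186), (240, 185), (241, 179), (242, 144), (243, 132), (244, 224), (245, 228), (246, 227), (247, 225), (248, 226), (249, 226), (250, 224), (251, 225), (252, 227), (253, 228), (254, 227), (255, 223), (256, 223), (257, 223), (258, 222), (259, 223), (260, 222), (261, 223), (262, 222), (263, 222), (264, 223), (265, 222), (266, 225), (267, 198), (268, 185), (269, 183), (270, 183), (271, 184), (272, 182), (273, 182), (274, 184)]
245 [(196, 140), (197, 139), (198, 139), (199, 139), (200, 132), (201, 204), (202, 226), (203, 225), (204, 224), (205, 223), (206, 223), (207, 223)
[... 4532 characters left out ...]
, (268, 154), (269, 148), (270, 148), (271, 184), (272, 187), (273, 185), (274, 184)]
210 [(278, 181), (279, 183), (280, 184), (281, 184), (282, 186), (283, 186), (284, 174), (285, 122), (286, 111), (287, 112), (288, 112), (289, 112), (290, 111), (291, 112), (292, 111), (293, 111), (294, 112)]
260 [(278, 224), (279, 225), (280, 228), (281, 192), (282, 184), (283, 184), (284, 184), (285, 188), (286, 131), (287, 110), (288, 115), (289, 115), (290, 113), (291, 114), (292, 115), (293, 116), (294, 105)]
[(355, 179), (356, 179), (357, 178), (358, 178), (359, 178), (360, 178), (361, 179), (362, 184), (363, 113), (364, 78), (365, 82), (366, 81), (367, 82), (368, 81), (369, 82), (370, 81), (371, 81)]
```

View pics/w4c.png

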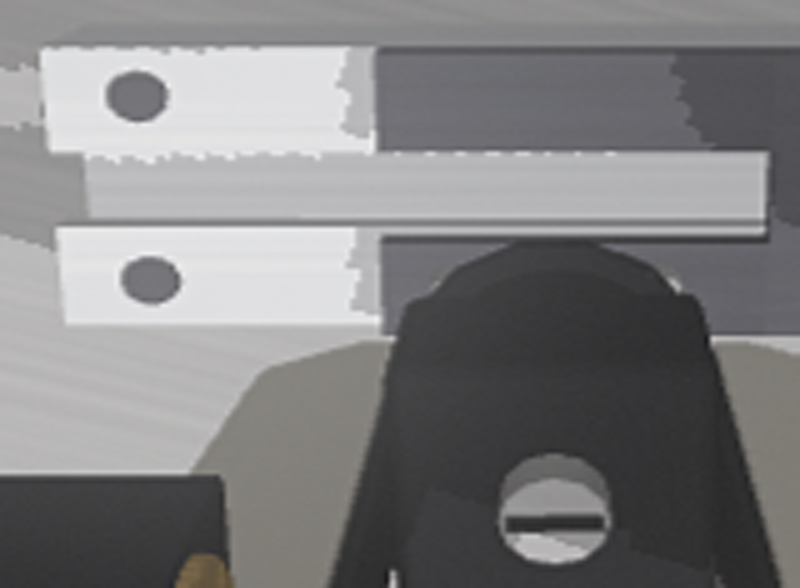

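Run:
```python
from h import *
z=np.load("pics/w4.npz"); i={"mtx":z["mtx"],"view":z["view"]}
o,M,Y=st(); P0=np.array([603.91,68.65,162.5])
T=lambda p:M.T@(p-P0)
for r in (200.9,226.4,243.5,266.85): print(r,T(ray("",(250,r),30,i)),T(ray("",(320,r),30,i)), T(ray("",(615,r),30,i)))
for c,r in ((284.5,210),(285.9,260),(362.9,236)): print("foot x",T(ray("",(c,r),36,i)))
for r in (313.5,314.2): print("tip",T(ray("",(320.2,r),162.5+9.3,i)))
# other cameras
for n in ("scene","side"): shot(n,n+"4.png"); print(n,proj(n,P0+[0,0,9.3]))
a=[]
for n in ("scene","side"):
    u,v=np.round(proj(n,P0+[0,0,9.3])).astype(int); im=cv2.imread(f"pics/{n}4.png"); a.append(cv2.resize(im[v-60:v+90,u-60:u+60],None,fx=3.2,fy=3.2,interpolation=cv2.INTER_CUBIC)); print(n,u-60,v-60)
cv2.imwrite("pics/c4.png",np.hstack(a))
```

```text
t 10.35 pos [603.91  68.44 162.59] Y 106.95 q6 -104.9 F [-0.47  0.26 -2.83] gap 30.0 tilt [-0. -0. -1.]
200.9 [132.51 -56.96 -26.16] [132.51  -1.14 -26.23] [132.52 234.19 -26.5 ]
226.4 [132.5  -58.07  -5.23] [132.5   -1.13  -5.29] [132.51 238.93  -5.56]
243.5 [132.49 -58.83   9.29] [132.5   -1.12   9.23] [132.5  242.22   8.96]
266.85 [132.48 -59.91  29.77] [132.49  -1.1   29.7 ] [132.49 246.85  29.43]
foot x [126.51 -29.01 -20.01]
foot x [126.49 -28.97  21.53]
foot x [126.5   33.28   1.11]
tip [-9.3  -0.83 -2.52]
tip [-9.3  -0.82 -2.19]
scene [403.03 165.03]
side [390.5  125.96]
scene 343 105
side 331 66
```

View pics/c4.png

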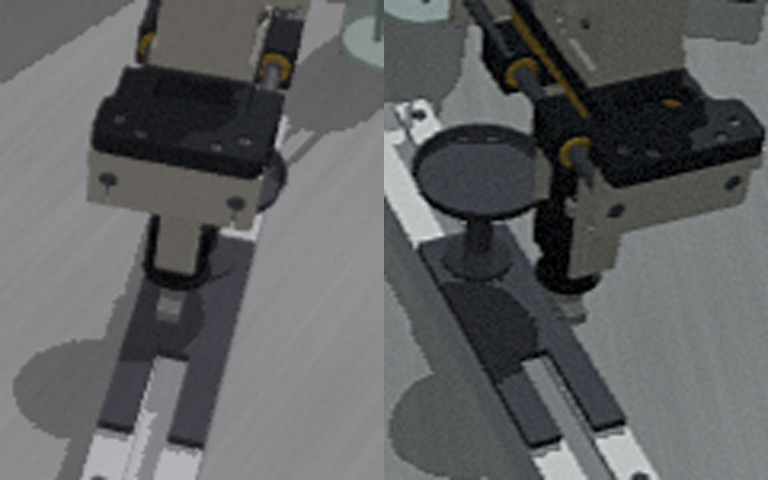

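Run:
```python
import cv2,numpy as np
a=[]
for k in (2,3,4):
    im=cv2.imread(f"pics/w{k}.png"); a.append(cv2.resize(im[240:345,280:360],None,fx=3.3,fy=3.3*1,interpolation=cv2.INTER_NEAREST))
cv2.imwrite("pics/tips.png",np.hstack(a))
a=[]
for n,u,v in (("scene",380,175),("side",370,140)):
    im=cv2.imread(f"pics/{n}4.png"); a.append(cv2.resize(im[v:v+50,u:u+50],None,fx=8,fy=8,interpolation=cv2.INTER_CUBIC))
cv2.imwrite("pics/head.png",np.hstack(a))
```

```text
(no output)
```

View pics/tips.png

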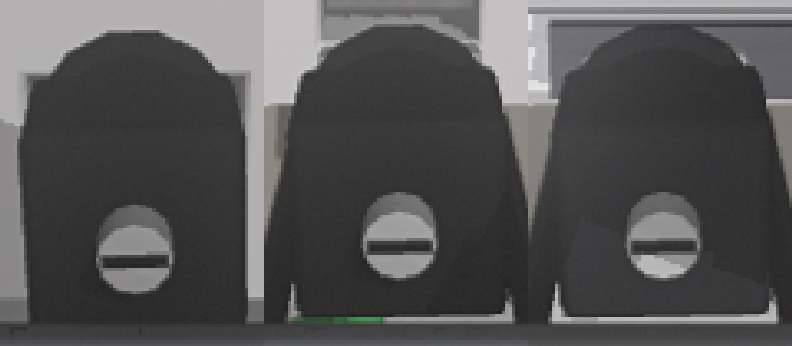

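View pics/head.png

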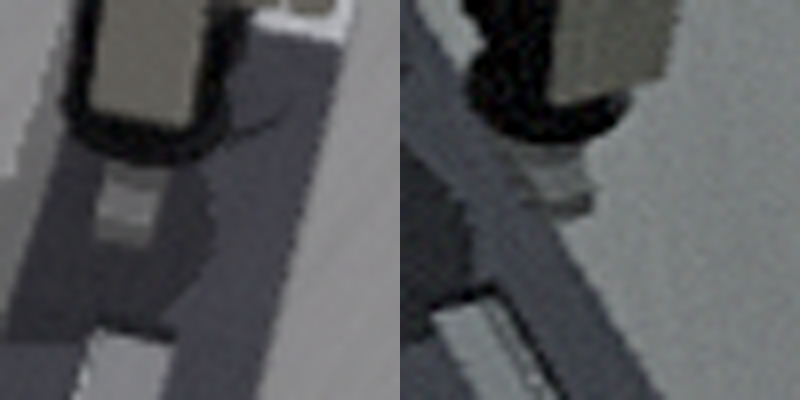

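Run:
```python
from h import *
P0=np.array([603.91,68.6,162.5]); t=np.radians(106.97); u=np.array([np.cos(t),np.sin(t),0]); v=np.array([np.sin(t),-np.cos(t),0])  # v = tool z
cor=[(-15,-6,0),(-15,6,0),(15,6,0),(15,-6,0),(-15,-6,8),(-15,6,8)]
for n,u0,v0 in (("scene",380,175),("side",370,140)):
    g=cv2.imread(f"pics/{n}4.png"); big=cv2.resize(g[v0:v0+50,u0:u0+50],None,fx=8,fy=8,interpolation=cv2.INTER_CUBIC)
    for drop in (62.6,):
        pts=[proj(n,P0+a*u+(b-0.2)*v+np.array([0,0,c-drop])) for a,b,c in cor]
        pp=[((p-[u0,v0]+.5)*8-.5) for p in pts]; print(n,np.round(np.array(pp)).tolist())
        for p in pp: cv2.circle(big,tuple(np.round(p).astype(int)),2,(0,0,255),-1)
    cv2.imwrite(f"pics/hd_{n}.png",big)
cv2.imwrite("pics/hd.png",np.hstack([cv2.imread("pics/hd_scene.png"),cv2.imread("pics/hd_side.png")]))
```

```text
scene [[99.0, 248.0], [158.0, 261.0], [186.0, 165.0], [127.0, 154.0], [103.0, 219.0], [163.0, 231.0]]
side [[138.0, 226.0], [192.0, 212.0], [133.0, 118.0], [79.0, 131.0], [141.0, 197.0], [196.0, 183.0]]
```

View pics/hd.png

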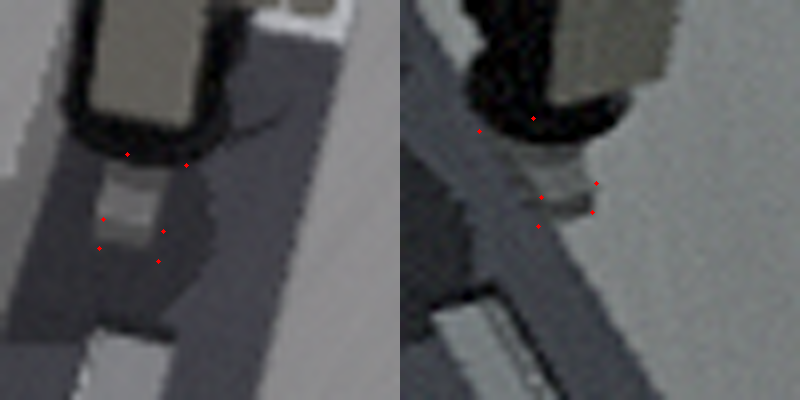

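Request:
play_rows(
  hand=[0,0,0,0,0,0,0,0,0,0],
  delta_pos=[
    [0,0.09,0.06],
    [0.4,0,0],
    [0.4,0,0],
    [0.4,0,0],
    [0.3,0,0],
    [0.2,0,0],
    [0.1,0,0],
    [0.05,0,0],
    [0,0,0],
    [0,0,0],
  ],
  angular=[
    [0,0,0],
    [0,0,0],
    [0,0,0],
    [0,0,0],
    [0,0,0],
    [0,0,0],
    [0,0,0],
    [0,0,0],
    [0,0,0],
    [0,0,0],
  ],
)

```text
time_s: 11.7
position: [605.3, 72.1, 107.4]
eef_rot: [-0.233, 1.558, 0.233]
contact_force: [-0.3, 1.0, -1.6]
finger_gap: 29.5
```

Run:
```python
from h import *
o,M,Y=st();a=[]
shot("wrist","w5.png")
for n,u,v in (("scene",370,180),("side",355,130)):
    g,_=shot(n,n+"5.png"); a.append(cv2.resize(g[v:v+60,u:u+50],None,fx=8,fy=8,interpolation=cv2.INTER_CUBIC))
cv2.imwrite("pics/head5.png",np.hstack(a))
```

```text
t 11.7 pos [605.34  72.11 107.38] Y 107.0 q6 -104.6 F [-0.27  1.   -1.59] gap 29.5 tilt [ 0.  0. -1.]
```

View pics/head5.png

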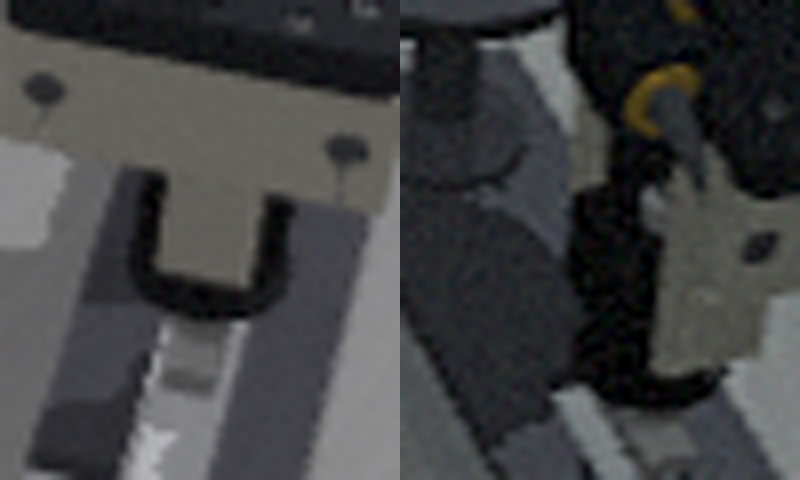

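View pics/w5.png

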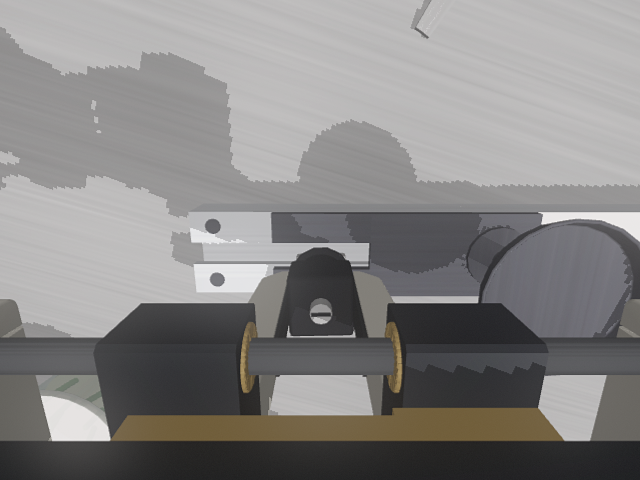

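Run:
```python
from h import *
im=cv2.imread("pics/w5.png"); g=cv2.cvtColor(im,cv2.COLOR_BGR2GRAY)
for c in (230,250): print(c,[(r,int(g[r,c])) for r in range(206,216)],[(r,int(g[r,c])) for r in range(238,246)],[(r,int(g[r,c])) for r in range(260,268)],[(r,int(g[r,c])) for r in range(288,298)])
s=cv2.imread("pics/scene5.png"); s=cv2.cvtColor(s,cv2.COLOR_BGR2GRAY)
for r in range(222,240,2): print(r,[int(x) for x in s[r,382:406]])
cv2.imwrite("pics/s5.png",cv2.resize(cv2.imread("pics/scene5.png")[215:250,375:415],None,fx=16,fy=16,interpolation=cv2.INTER_NEAREST))
cv2.imwrite("pics/d5.png",cv2.resize(cv2.imread("pics/side5.png")[170:210,365:415],None,fx=14,fy=14,interpolation=cv2.INTER_NEAREST))
```

```text
230 [(206, 141), (207, 141), (208, 141), (209, 142), (210, 140), (211, 149), (212, 187), (213, 190), (214, 189), (215, 189)] [(238, 192), (239, 192), (240, 189), (241, 185), (242, 229), (243, 198), (244, 189), (245, 189)] [(260, 196), (261, 151), (262, 142), (263, 137), (264, 229), (265, 232), (266, 231), (267, 231)] [(288, 228), (289, 229), (290, 228), (291, 230), (292, 204), (293, 190), (294, 187), (295, 184), (296, 185), (297, 187)]
250 [(206, 140), (207, 140), (208, 140), (209, 141), (210, 139), (211, 148), (212, 187), (213, 189), (214, 188), (215, 188)] [(238, 191), (239, 192), (240, 190), (241, 189), (242, 189), (243, 191), (244, 190), (245, 187)] [(260, 196), (261, 150), (262, 139), (263, 136), (264, 228), (265, 231), (266, 230), (267, 229)] [(288, 228), (289, 228), (290, 229), (291, 231), (292, 202), (293, 188), (294, 188), (295, 189), (296, 191), (297, 182)]
222 [67, 66, 67, 67, 68, 64, 68, 82, 143, 111, 99, 92, 81, 79, 77, 76, 110, 128, 97, 70, 68, 65, 67, 68]
224 [66, 66, 69, 67, 69, 50, 47, 134, 120, 104, 103, 101, 103, 101, 105, 95, 125, 120, 81, 70, 67, 65, 66, 66]
226 [68, 68, 70, 66, 48, 46, 70, 146, 100, 83, 84, 87, 96, 104, 106, 108, 137, 101, 71, 69, 67, 68, 66, 66]
228 [68, 70, 67, 55, 48, 45, 125, 126, 102, 89, 78, 82, 76, 77, 88, 123, 118, 78, 66, 68, 69, 65, 66, 68]
230 [53, 49, 48, 47, 48, 103, 110, 127, 129, 129, 131, 129, 129, 126, 128, 131, 96, 70, 69, 68, 67, 67, 69, 69]
232 [46, 50, 44, 49, 62, 113, 123, 128, 129, 130, 131, 131, 130, 128, 129, 121, 79, 69, 68, 68, 65, 65, 69, 65]
234 [46, 46, 50, 45, 98, 125, 171, 172, 173, 173, 139, 130, 129, 132, 129, 93, 70, 67, 70, 65, 68, 66, 69, 68]
236 [46, 46, 49, 56, 117, 168, 175, 177, 146, 133, 131, 131, 130, 130, 120, 78, 68, 68, 65, 66, 67, 70, 70, 68]
238 [39, 39, 43, 103, 149, 174, 176, 146, 133, 132, 129, 130, 130, 130, 84, 68, 69, 67, 68, 69, 68, 69, 69, 69]
```

View pics/s5.png

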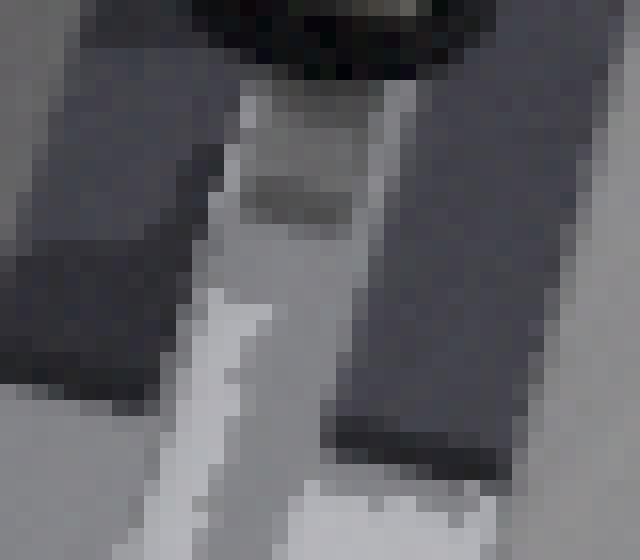

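View pics/d5.png

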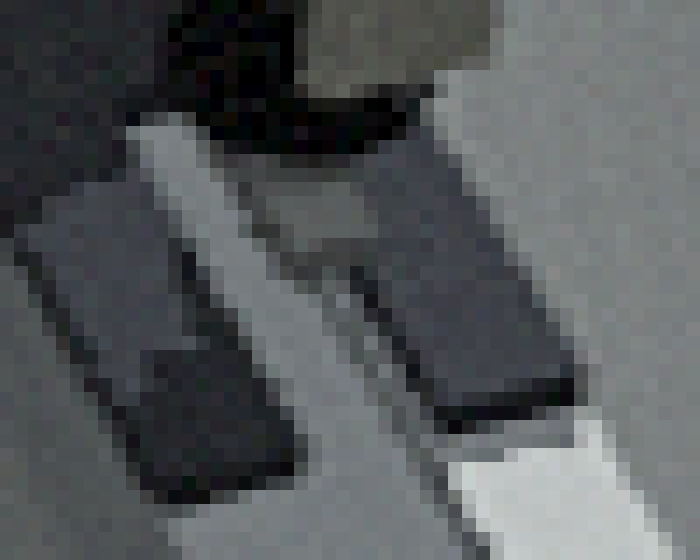

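Run:
```python
from h import *
t=np.radians(107); u=np.array([np.cos(t),np.sin(t),0]); v=np.array([np.sin(t),-np.cos(t),0]); P0=np.array([605.34,72.11,107.38])
T=lambda p:np.array([(p-P0)@u,(p-P0)@v])
S=lambda p,f,o:(p[0]/f+o[0]-.5,p[1]/f+o[1]-.5)
for zb in (44,45,46):
  print(zb,"scene head",[T(ray("scene",S(p,16,(375,215)),zb)) for p in ((242,212),(350,235))],"side head",[T(ray("side",S(p,14,(365,170)),zb)) for p in ((298,280),(362,265))])
print("scene Redge",[T(ray("scene",S(p,16,(375,215)),36)) for p in ((415,80),(320,430))], "Redge outer",[T(ray("scene",S(p,16,(375,215)),36)) for p in ((625,50),(512,450))],"Lbot z30",[T(ray("scene",S(p,16,(375,215)),30)) for p in ((220,180),(160,390))])
print("scene corners",[T(ray("scene",S(p,16,(375,215)),36)) for p in ((320,418),(0,355),(160,385))])
print("side L",[T(ray("side",S(p,14,(365,170)),36)) for p in ((140,150),(305,440))],"R",[T(ray("side",S(p,14,(365,170)),36)) for p in ((370,265),(445,405))])
z=np.load("pics/w5.npz"); i={"mtx":z["mtx"],"view":z["view"]}
for r,zz in ((211.3,30),(263.5,30),(291.9,30)): print("wrist",r,T(ray("",(240,r),zz,i)))
print("slot up",T(ray("",(230,242.6),30,i)))
for h in (4.5,5.4,9.3): print("tip",T(ray("",(320.2,314.5),107.38+h,i)))
```

```text
44 scene head [array([-11.07,  -7.65]), array([-11.07,   3.81])] side head [array([-13.42,  -3.46]), array([-13.73,   4.9 ])]
45 scene head [array([-12.1 ,  -7.55]), array([-12.1 ,   3.89])] side head [array([-14.3 ,  -3.94]), array([-14.6 ,   4.42])]
46 scene head [array([-13.13,  -7.46]), array([-13.13,   3.98])] side head [array([-15.17,  -4.41]), array([-15.48,   3.93])]
scene Redge [array([22.66,  5.39]), array([-32.07,   5.62])] Redge outer [array([34.09, 26.24]), array([-28.98,  25.13])] Lbot z30 [array([  7.43, -12.26]), array([-25.43, -12.01])]
scene corners [array([-30.37,   5.29]), array([-31.31, -28.39]), array([-30.62, -11.54])]
side L [array([21.15, -9.14]), array([-31.52,  -9.76])] R [array([-7.07,  9.72]), array([-31.94,   8.58])]
wrist 211.3 [-52.4  -28.79]
wrist 263.5 [-54.56   6.77]
wrist 291.9 [-55.82  27.42]
slot up [-60.26  -7.82]
tip [-0.79  0.55]
tip [-0.79  0.06]
tip [-0.78 -2.03]
```

Estimates of the bolt's sideways offset from the slot centre line: wrist +0.7 mm, scene +1.4 mm, side about +0.3 mm. I'll shift −0.9 mm and go down slowly.

Request:
play_rows(
  hand=[0,0,0,0,0,0,0,0,0,0],
  delta_pos=[
    [0,0,-0.03],
    [0,0,0],
    [0.1,0,0],
    [0.1,0,0],
    [0.1,0,0],
    [0.08,0,0],
    [0.06,0,0],
    [0.04,0,0],
    [0,0,0],
    [0,0,0],
  ],
  angular=[
    [0,0,0],
    [0,0,0],
    [0,0,0],
    [0,0,0],
    [0,0,0],
    [0,0,0],
    [0,0,0],
    [0,0,0],
    [0,0,0],
    [0,0,0],
  ],
)

```text
time_s: 13.1
position: [604.4, 71.9, 92.8]
eef_rot: [-0.233, 1.558, 0.233]
contact_force: [-0.3, -0.5, -2.0]
finger_gap: 29.8
```

Run:
```python
from h import *
st()
g,_=shot("scene","scene6.png"); a=cv2.resize(g[190:250,365:415],None,fx=8,fy=8,interpolation=cv2.INTER_CUBIC); cv2.imwrite("pics/s6.png",a)
```

```text
t 13.1 pos [604.41  71.89  92.81] Y 107.0 q6 -104.6 F [-0.27 -0.55 -1.98] gap 29.8 tilt [ 0.  0. -1.]
```

View pics/s6.png

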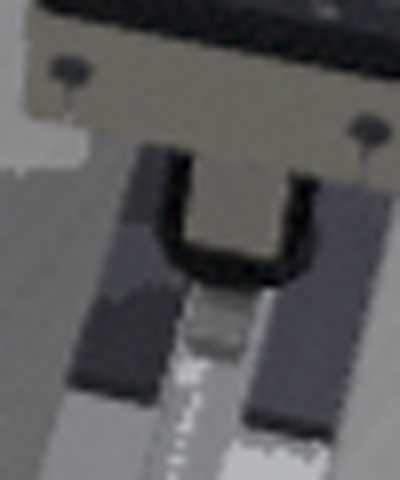

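Request:
play_rows(
  hand=[0,0,0,0,0,0,0,0,0,0],
  delta_pos=[
    [0.04,0,0],
    [0.04,0,0],
    [0.04,0,0],
    [0.04,0,0],
    [0.04,0,0],
    [0.04,0,0],
    [0.03,0,0],
    [0,0,0],
    [0,0,0],
    [0,0,0],
  ],
  angular=[
    [0,0,0],
    [0,0,0],
    [0,0,0],
    [0,0,0],
    [0,0,0],
    [0,0,0],
    [0,0,0],
    [0,0,0],
    [0,0,0],
    [0,0,0],
  ],
)

```text
time_s: 14.4
position: [604.4, 71.9, 84.7]
eef_rot: [-0.233, 1.558, 0.233]
contact_force: [0.6, -0.7, -1.8]
finger_gap: 29.7
```

Run:
```python
from h import *
st()
```

```text
t 14.4 pos [604.37  71.87  84.67] Y 107.0 q6 -104.6 F [ 0.64 -0.73 -1.84] gap 29.7 tilt [ 0.  0. -1.]
```

Request:
play_rows(
  hand=[0,0,0,0,0,0,0,0,0,0],
  delta_pos=[
    [0.04,0,0],
    [0.04,0,0],
    [0.04,0,0],
    [0.04,0,0],
    [0.04,0,0],
    [0.04,0,0],
    [0.03,0,0],
    [0,0,0],
    [0,0,0],
    [0,0,0],
  ],
  angular=[
    [0,0,0],
    [0,0,0],
    [0,0,0],
    [0,0,0],
    [0,0,0],
    [0,0,0],
    [0,0,0],
    [0,0,0],
    [0,0,0],
    [0,0,0],
  ],
)

```text
time_s: 15.65
position: [604.4, 71.9, 76.6]
eef_rot: [-0.233, 1.558, 0.233]
contact_force: [-0.3, 1.0, -2.4]
finger_gap: 29.4
```

Run:
```python
from h import *
st();a=[]
shot("wrist","w7.png")
for n,u,v in (("scene",365,190),("side",350,140)):
    g,_=shot(n,n+"7.png"); a.append(cv2.resize(g[v:v+60,u:u+50],None,fx=8,fy=8,interpolation=cv2.INTER_CUBIC))
cv2.imwrite("pics/c7.png",np.hstack(a))
```

```text
t 15.65 pos [604.37  71.88  76.57] Y 107.0 q6 -104.6 F [-0.35  1.   -2.38] gap 29.4 tilt [ 0.  0. -1.]
```

View pics/c7.png

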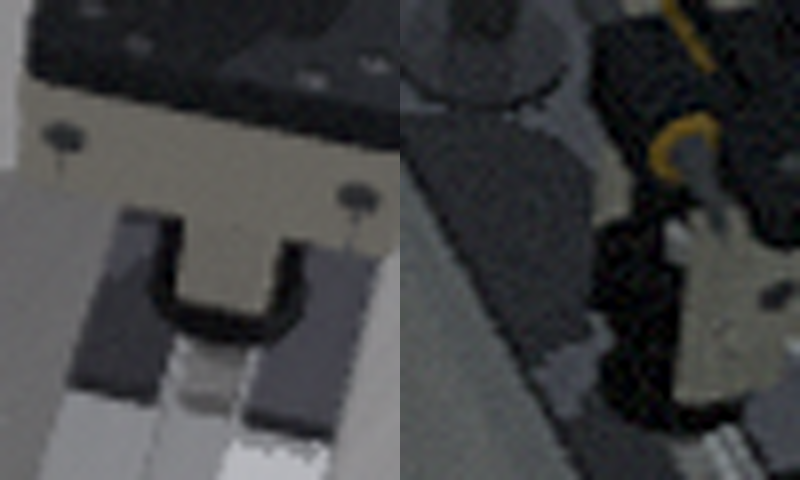

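View pics/w7.png

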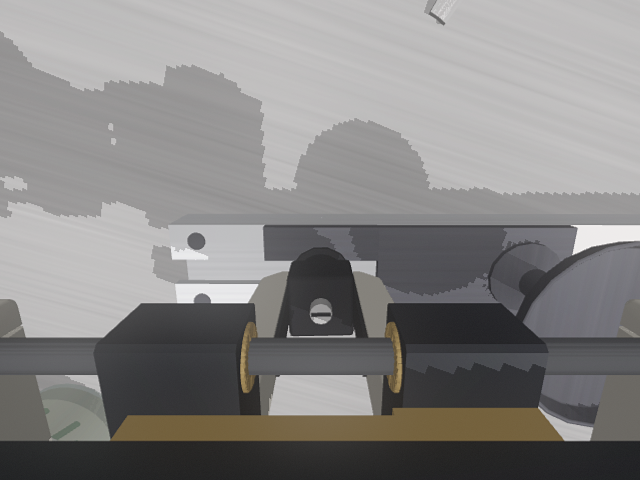

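Run:
```python
from h import *
a=np.array([605.34,72.11,45]);b=np.array([604.37,71.88,14.2])
print(proj("scene",b)-proj("scene",a), [390.9-393,240.5-228.45]); print(proj("scene",b+[0,0,3])-proj("scene",a))
im=cv2.imread("pics/scene7.png"); cv2.imwrite("pics/s7.png",cv2.resize(im[225:255,375:410],None,fx=18,fy=18,interpolation=cv2.INTER_NEAREST))
i7=cv2.imread("pics/w7.png");cv2.imwrite("pics/w7c.png",cv2.resize(i7[215:340,250:390],None,fx=5,fy=4.6,interpolation=cv2.INTER_CUBIC))
```

```text
[-2.59 12.62] [-2.1000000000000227, 12.050000000000011]
[-2.39 11.41]
```

View pics/s7.png

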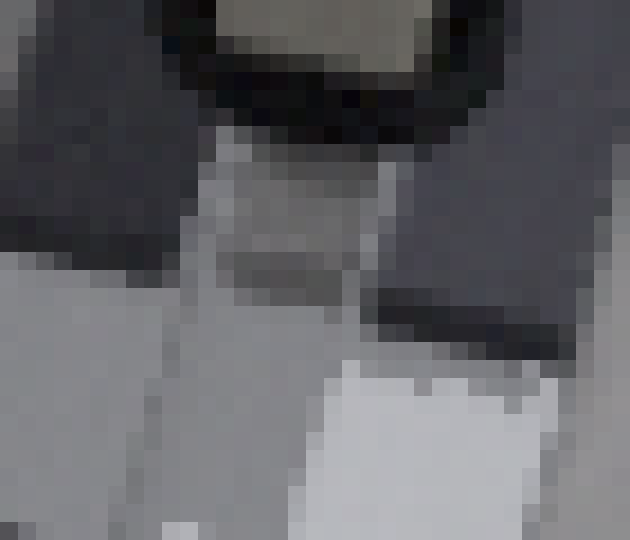

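View pics/w7c.png

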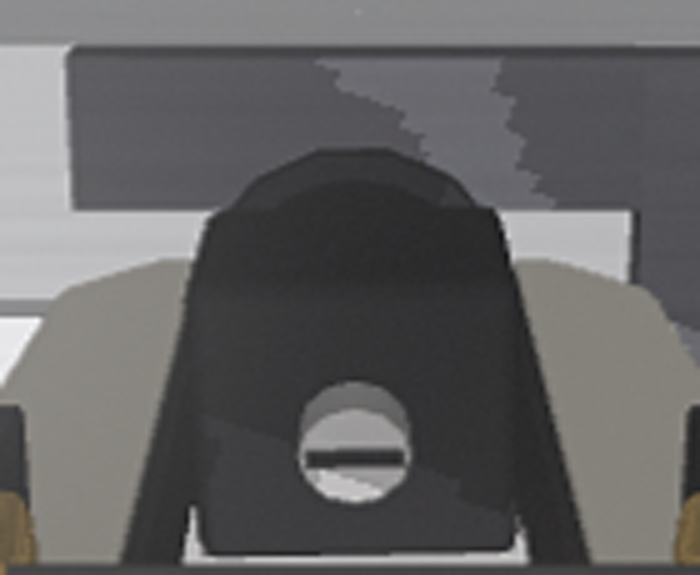

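Request:
play_rows(
  hand=[0,0,0,0,0,0,0,0,0,0],
  delta_pos=[
    [0.02,0,0],
    [0.02,0,0],
    [0,0,0],
    [0,0,0],
    [0,0,0],
    [0,0,0],
    [0,0,0],
    [0,0,0],
    [0,0,0],
    [0,0,0],
  ],
  angular=[
    [0,0,0],
    [0,0,0],
    [0,0,0],
    [0,0,0],
    [0,0,0],
    [0,0,0],
    [0,0,0],
    [0,0,0],
    [0,0,0],
    [0,0,0],
  ],
)

```text
time_s: 17.05
position: [604.4, 71.9, 75.6]
eef_rot: [-0.233, 1.558, 0.233]
contact_force: [-2.4, 0.1, 5.4]
finger_gap: 29.3
```

Run:
```python
from h import *
st()
```

```text
t 17.05 pos [604.41  71.9   75.58] Y 107.0 q6 -104.6 F [-2.42  0.11  5.41] gap 29.3 tilt [ 0.  0. -1.]
```

Vertical force rose to +5.4 N at TCP z 75.6, which fits the flange resting on the foot. I'll lift slightly and turn clockwise.

Request:
play_rows(
  hand=[0,0,0,0,0,0,0,0,0,0],
  delta_pos=[
    [-0.03,0,0],
    [0,0,0],
    [0,0,0],
    [0,0,0],
    [0,0,0],
    [0,0,0],
    [0,0,0],
    [0,0,0],
    [0,0,0],
    [0,0,0],
  ],
  angular=[
    [0,0,0],
    [1,0,0],
    [1,0,0],
    [1,0,0],
    [1,0,0],
    [1,0,0],
    [1,0,0],
    [1,0,0],
    [1,0,0],
    [1,0,0],
  ],
)

```text
time_s: 18.3
position: [604.3, 71.9, 75.8]
eef_rot: [0.385, 1.537, -0.385]
contact_force: [0.4, 0.6, -1.5]
finger_gap: 29.9
```

Run:
```python
from h import *
o,_,_=st(); print(o["moment"])
shot("wrist","w8.png")
```

```text
t 18.3 pos [604.26  71.86  75.83] Y 61.83 q6 -59.4 F [ 0.42  0.56 -1.49] gap 29.9 tilt [-0.  0. -1.]
[ 0.   -0.15 -0.01]
```

View pics/w8.png

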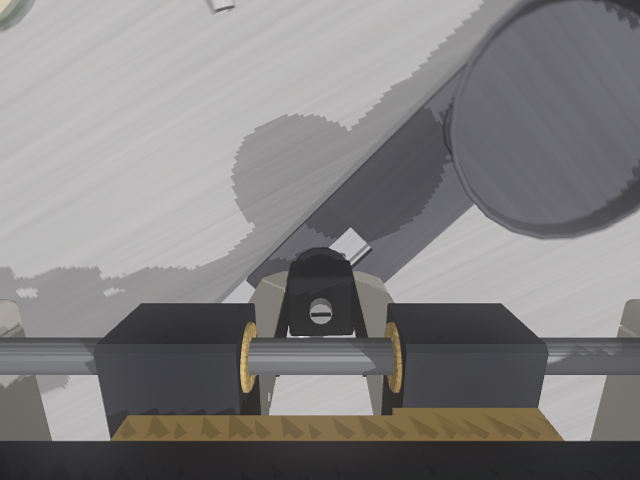

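The bolt followed 45°: the mark still lies along image x at (320,315). Continuing.

Request:
play_rows(
  hand=[0,0,0,0,0,0,0,0,0,0],
  delta_pos=[
    [0,0,0],
    [0,0,0],
    [0,0,0],
    [0,0,0],
    [0,0,0],
    [0,0,0],
    [0,0,0],
    [0,0,0],
    [0,0,0],
    [0,0,0],
  ],
  angular=[
    [1,0,0],
    [1,0,0],
    [1,0,0],
    [1,0,0],
    [1,0,0],
    [1,0,0],
    [1,0,0],
    [1,0,0],
    [1,0,0],
    [0,0,0],
  ],
)

```text
time_s: 19.6
position: [604.3, 71.9, 76.0]
eef_rot: [0.987, 1.336, -0.987]
contact_force: [0.7, 0.3, -1.3]
finger_gap: 29.9
```

Run:
```python
from h import *
o,_,_=st(); print(o["moment"])
g,i=shot("wrist","w9.png"); cv2.imwrite("pics/w9c.png",cv2.resize(g[215:350,240:400],None,fx=4,fy=4,interpolation=cv2.INTER_CUBIC))
```

```text
t 19.6 pos [604.3   71.86  75.97] Y 17.1 q6 -14.7 F [ 0.7   0.26 -1.25] gap 29.9 tilt [-0.  0. -1.]
[-0.04 -0.08 -0.03]
```

View pics/w9c.png

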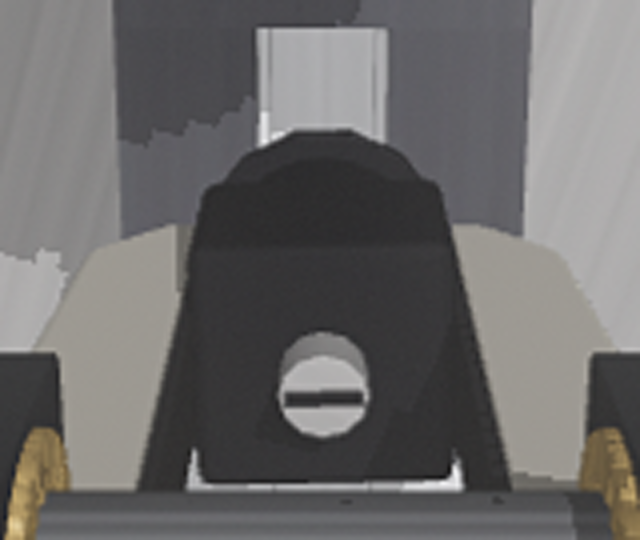

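Request:
play_rows(
  hand=[0,0,0,0,0,0,0,0,0,0],
  delta_pos=[
    [0.01,0,0],
    [0,0,0],
    [0,0,0],
    [0,0,0],
    [0,0,0],
    [0,0,0],
    [0,0,0],
    [0,0,0],
    [0,0,0],
    [0,0,0],
  ],
  angular=[
    [1,0,0],
    [1,0,0],
    [1,0,0],
    [1,0,0],
    [1,0,0],
    [1,0,0],
    [1,0,0],
    [1,0,0],
    [1,0,0],
    [0,0,0],
  ],
  squeeze=60,
)

```text
time_s: 20.9
position: [603.5, 72.1, 75.6]
eef_rot: [1.556, 0.94, -1.56]
contact_force: [-4.9, 2.0, 0.8]
finger_gap: 29.5
```

Run:
```python
from h import *
o,_,_=st(); print(o["moment"])
g,i=shot("wrist","w10.png"); cv2.imwrite("pics/w10c.png",cv2.resize(g[215:350,240:400],None,fx=4,fy=4,interpolation=cv2.INTER_CUBIC))
```

```text
t 20.9 pos [603.45  72.08  75.61] Y -27.85 q6 30.2 F [-4.91  2.05  0.84] gap 29.5 tilt [-0.  0. -1.]
[0.37 0.93 0.04]
```

View pics/w10c.png

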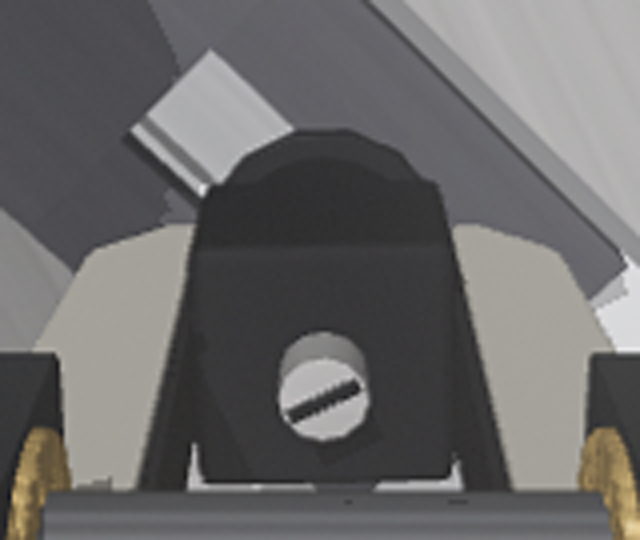

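The mark has turned about 25° relative to the nut, so the neck is at its stop and the nut turns alone (nut ≈0.45 rad). Continuing.

Request:
play_rows(
  hand=[0,0,0,0,0,0,0,0,0,0],
  delta_pos=[
    [0,0,0],
    [0,0,0],
    [0,0,0],
    [0,0,0],
    [0,0,0],
    [0,0,0],
    [0,0,0],
    [0,0,0],
    [0,0,0],
    [0,0,0],
  ],
  angular=[
    [1,0,0],
    [1,0,0],
    [1,0,0],
    [1,0,0],
    [1,0,0],
    [1,0,0],
    [1,0,0],
    [1,0,0],
    [1,0,0],
    [0,0,0],
  ],
)

```text
time_s: 22.2
position: [603.2, 72.3, 75.7]
eef_rot: [2.058, 0.312, -2.063]
contact_force: [-7.9, 3.0, 1.9]
finger_gap: 29.4
```

Run:
```python
from h import *
o,_,_=st(); print(o["moment"])
g,i=shot("wrist","w11.png"); cv2.imwrite("pics/w11c.png",cv2.resize(g[215:350,240:400],None,fx=4,fy=4,interpolation=cv2.INTER_CUBIC))
```

```text
t 22.2 pos [603.21  72.29  75.65] Y -72.83 q6 75.2 F [-7.92  2.98  1.92] gap 29.4 tilt [-0.  0. -1.]
[0.6  1.26 0.1 ]
```

View pics/w11c.png

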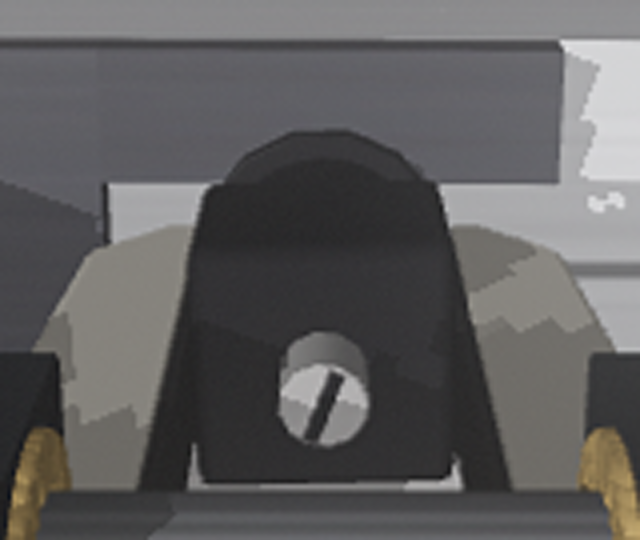

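Nut ≈1.2 rad, and the mark shows the bolt at about 110° from the slot direction. Next: ease the sideways load and tighten another 50°.

Request:
play_rows(
  hand=[0,0,0,0,0,0,0,0,0,0],
  delta_pos=[
    [0,0,0.02],
    [0,0,0],
    [0,0,0],
    [0,0,0],
    [0,0,0],
    [0,0,0],
    [0,0,0],
    [0,0,0],
    [0,0,0],
    [0,0,0],
  ],
  angular=[
    [1,0,0],
    [1,0,0],
    [1,0,0],
    [1,0,0],
    [1,0,0],
    [0.8,0,0],
    [0.6,0,0],
    [0,0,0],
    [0,0,0],
    [0,0,0],
  ],
)

```text
time_s: 23.5
position: [603.1, 72.3, 75.6]
eef_rot: [-2.082, 0.269, 2.086]
contact_force: [-5.0, 4.9, -0.8]
finger_gap: 29.7
```

Run:
```python
from h import *
o,_,_=st(); print(o["moment"])
g,i=shot("wrist","w12.png"); cv2.imwrite("pics/w12c.png",cv2.resize(g[215:350,240:400],None,fx=4,fy=4,interpolation=cv2.INTER_CUBIC))
```

```text
t 23.5 pos [603.07  72.3   75.58] Y -104.77 q6 107.1 F [-4.99  4.91 -0.78] gap 29.7 tilt [-0.  0. -1.]
[0.96 0.65 0.02]
```

View pics/w12c.png

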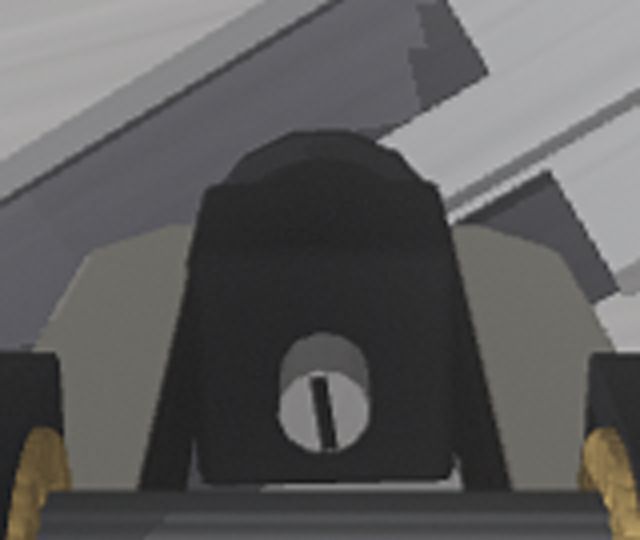

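Request:
play_rows(
  hand=[0,0,0,0,0,0,0,0,0,0],
  delta_pos=[
    [0,0,0],
    [0,0,0],
    [0,0,0],
    [0,0,0],
    [0,0,0],
    [0,0,0],
    [0,0,0],
    [0,0,0],
    [0,0,0],
    [0,0,0],
  ],
  angular=[
    [0.8,0,0],
    [0.8,0,0],
    [0.8,0,0],
    [0.8,0,0],
    [0.8,0,0],
    [0.8,0,0],
    [0.8,0,0],
    [0,0,0],
    [0,0,0],
    [0,0,0],
  ],
)

```text
time_s: 24.8
position: [603.3, 72.6, 75.5]
eef_rot: [-1.784, 0.698, 1.787]
contact_force: [-3.3, 6.7, -2.5]
finger_gap: 29.8
```

Run:
```python
from h import *
o,_,_=st(); print(o["moment"])
g,i=shot("wrist","w13.png"); cv2.imwrite("pics/w13c.png",cv2.resize(g[215:350,240:400],None,fx=4,fy=4,interpolation=cv2.INTER_CUBIC))
```

```text
t 24.8 pos [603.27  72.61  75.54] Y -132.76 q6 135.1 F [-3.31  6.7  -2.46] gap 29.8 tilt [-0.  0. -1.]
[1.43 0.42 0.16]
```

View pics/w13c.png

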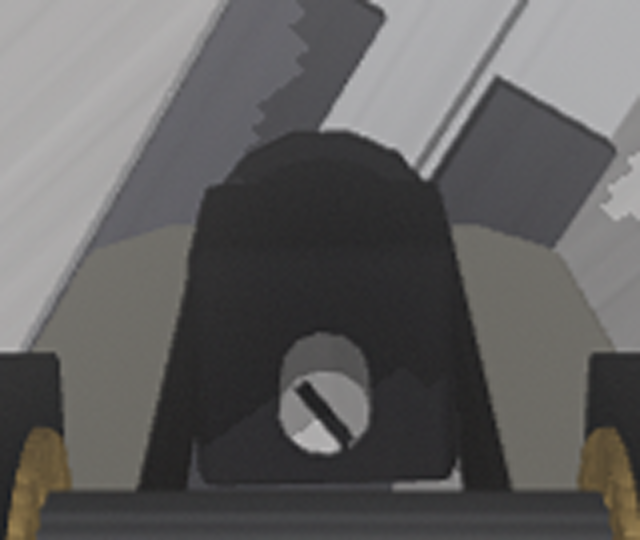

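The nut is at about 2.2 rad, past firm. Releasing and backing off to check.

Request:
play_rows(
  hand=[60,60,60,60,60,60,60,60,60,60],
  delta_pos=[
    [0,0,0],
    [0,0,0],
    [0,0,0],
    [0,0,0],
    [0,0,0],
    [-0.3,0,0],
    [-0.6,0,0],
    [-0.8,0,0],
    [-0.8,0,0],
    [-0.5,0,0],
  ],
  angular=[
    [0,0,0],
    [0,0,0],
    [0,0,0],
    [0,0,0],
    [0,0,0],
    [0,0,0],
    [0,0,0],
    [0,0,0],
    [0,0,0],
    [0,0,0],
  ],
)

```text
time_s: 26.1
position: [604.3, 71.7, 168.3]
eef_rot: [-1.785, 0.701, 1.781]
contact_force: [-0.4, -0.6, 1.0]
finger_gap: 55.8
```

Run:
```python
from h import *
st(); shot("wrist","w14.png"); g,i=shot("scene","scene14.png"); h,_=shot("side","side14.png")
cv2.imwrite("pics/c14.png",np.hstack([cv2.resize(g[130:260,340:440],None,fx=4,fy=4,interpolation=cv2.INTER_CUBIC),cv2.resize(h[90:220,320:420],None,fx=4,fy=4,interpolation=cv2.INTER_CUBIC)]))
```

```text
t 26.1 pos [604.28  71.73 168.31] Y -132.99 q6 135.4 F [-0.36 -0.59  0.98] gap 55.8 tilt [ 0.  0. -1.]
```

View pics/w14.png

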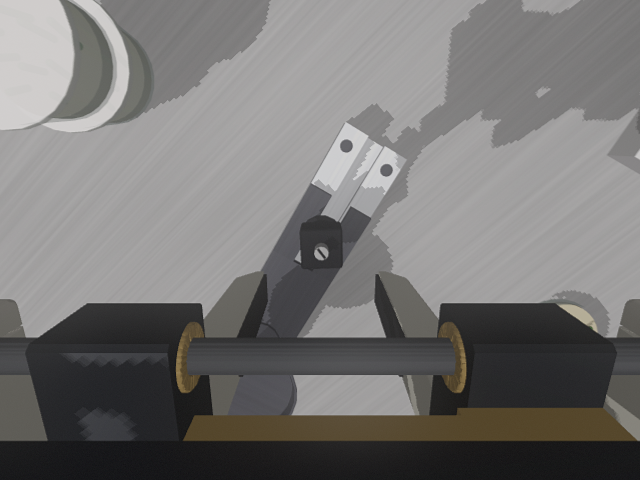

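View pics/c14.png

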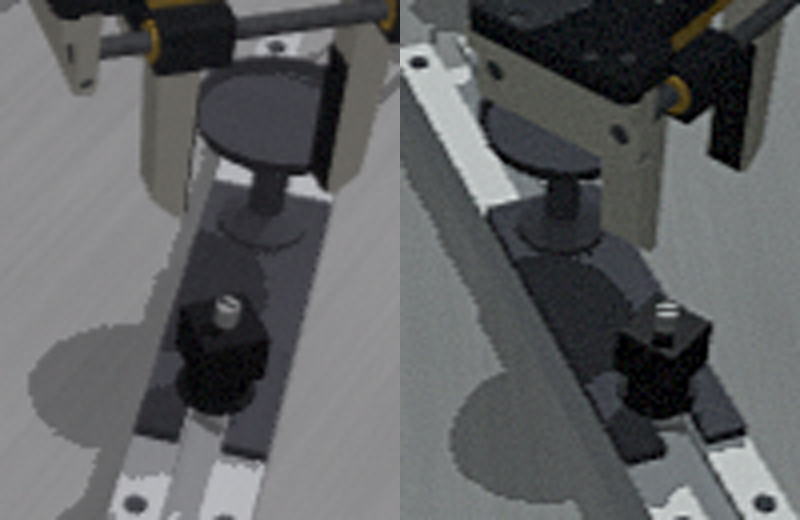

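Run:
```python
import cv2
im=cv2.imread("pics/w14.png"); cv2.imwrite("pics/w14c.png",cv2.resize(im[215:275,290:355],None,fx=10,fy=10,interpolation=cv2.INTER_CUBIC))
cv2.imwrite("pics/w14d.png",cv2.resize(im[115:275,265:415],None,fx=4,fy=3.7,interpolation=cv2.INTER_CUBIC))
```

```text
(no output)
```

View pics/w14c.png

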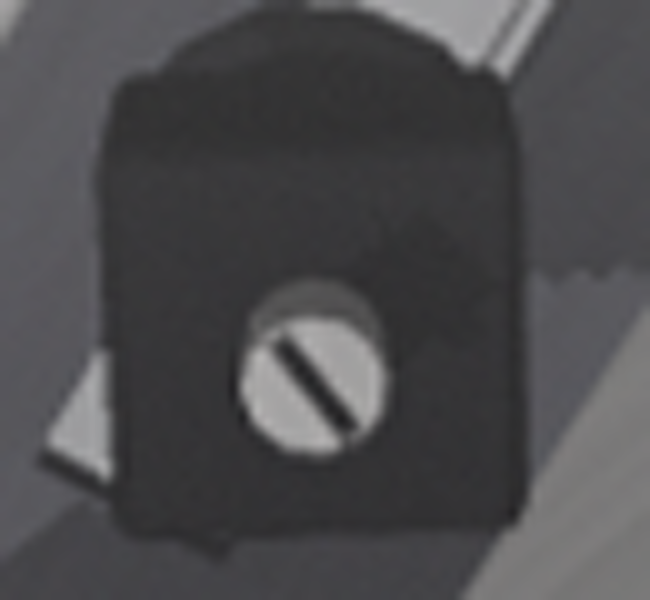

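View pics/w14d.png

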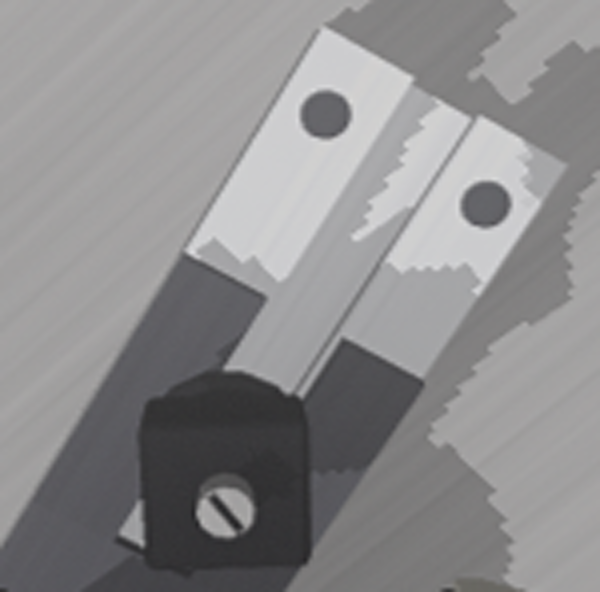

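Run:
```python
from h import *
z=np.load("pics/w14.npz"); i={"mtx":z["mtx"],"view":z["view"]}
S=lambda p:(p[0]/10+290-.5,p[1]/10+215-.5); D=lambda p:(p[0]/4+265-.5,p[1]/3.7+115-.5)
zt=84
a,b=[ray("",S(p),zt,i) for p in ((280,340),(350,435))]; d=b-a; th=np.degrees(np.arctan2(d[1],d[0])); print("mark yaw",th,"vs 107:",(107-th)%180, "len",np.linalg.norm(d))
print("tip",ray("",S((315,385)),zt,i))
c=[ray("",D(p),36,i)[:2] for p in ((183,255),(268,298),(342,340),(424,381))]; print(c,"front mid",(c[0]+c[3])/2,"edge yaw",np.degrees(np.arctan2(*(c[3]-c[0])[::-1])))
u=np.array([np.cos(np.radians(107)),np.sin(np.radians(107))]); f=(c[0]+c[3])/2
print("seat now",f+31.5*u)
l,r=[ray("",D(p),30,i)[:2] for p in ((320,25),(183,255))]; print("rail yaw",np.degrees(np.arctan2(*(r-l)[::-1])))
# before: from w4
z=np.load("pics/w4.npz"); j={"mtx":z["mtx"],"view":z["view"]}
c=[ray("",p,36,j)[:2] for p in ((284.5,201.5),(286.1,267))]; print("front mid w4",(c[0]+c[1])/2)
```

```text
mark yaw 172.0918456629883 vs 107: 114.9081543370117 len 8.35816202468364
tip [604.43  71.73  84.  ]
[array([640.77,  49.52]), array([622.61,  43.48]), array([605.79,  38.81]), array([587.75,  32.72])] front mid [614.26  41.12] edge yaw -162.41725461977651
seat now [605.05  71.24]
rail yaw 107.75786960267457
front mid w4 [612.69  41.12]
```

Run:
```python
from h import *
def mark(k,cx,cy,zt,R=13):
    z=np.load(f"pics/w{k}.npz"); i={"mtx":z["mtx"],"view":z["view"]}
    c=ray("",(cx,cy),zt,i)
    # rectify: 20 px/mm patch over plane z=zt, world-aligned
    src=np.float32([proj("",c+np.array([a,b,0]),i) for a,b in ((-7,7),(7,7),(7,-7),(-7,-7))]); dst=np.float32([[0,0],[280,0],[280,280],[0,280]])
    im=cv2.warpPerspective(cv2.imread(f"pics/w{k}.png"),cv2.getPerspectiveTransform(src,dst),(280,280),flags=cv2.INTER_CUBIC)
    g=cv2.cvtColor(im,cv2.COLOR_BGR2GRAY); yy,xx=np.mgrid[:280,:280]
    best=[]
    br=(g>100).astype(np.uint8); n,l,s,cc=cv2.connectedComponentsWithStats(br)
    # disc = hull of bright inside
    pts=np.argwhere((br>0)&((xx-140)**2+(yy-140)**2<120**2))[:,::-1]; h=cv2.convexHull(pts.astype(np.int32)); m=np.zeros_like(g); cv2.fillConvexPoly(m,h,1); m=cv2.erode(m,np.ones((15,15)))
    d=((g<95)&(m>0)); p=np.argwhere(d)[:,::-1].astype(float)
    v=np.linalg.svd(p-p.mean(0),full_matrices=False)[2][0]; print(k,"yaw",np.degrees(np.arctan2(-v[1],v[0]))%180,len(p))
    im[d]=(0,0,255); return im
o=[mark(14,321,253,84),mark(13,240+325/4,215+413/4,84),mark(11,240+324/4,215+405/4,83)]
cv2.imwrite("pics/mk.png",np.hstack(o)[:, :800])
```

```text
14 yaw 173.87931543848515 4982
13 yaw 174.87110047679803 6161
11 yaw 177.5807649462718 5544
```

View pics/mk.png

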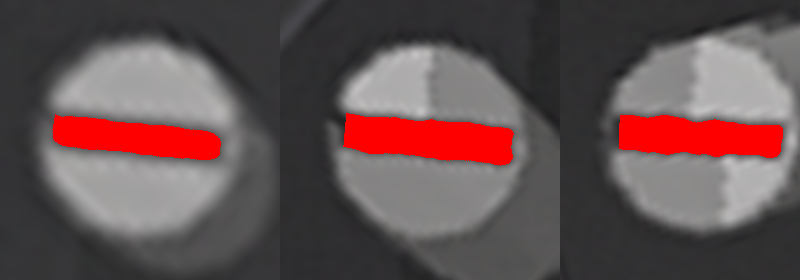

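The mark yaw is about 174°, so the head lies about 113° from the slot: 23° off square, within the 30° limit. The nut is about 2.2 rad past the bolt. Raising clear, then a last look.

Request:
play_rows(
  hand=[60,60,60,60,60,60,60,60,60,60],
  delta_pos=[
    [-0.5,0,0],
    [-0.5,0,0],
    [-0.5,0,0],
    [-0.5,0,0],
    [-0.3,0,0],
    [0,0,0],
    [0,0,0],
    [0,0,0],
    [0,0,0],
    [0,0,0],
  ],
  angular=[
    [0,0,0],
    [0,0,0],
    [0,0,0],
    [0,0,0],
    [0,0,0],
    [0,0,0],
    [0,0,0],
    [0,0,0],
    [0,0,0],
    [0,0,0],
  ],
)

```text
time_s: 27.5
position: [603.7, 71.7, 234.8]
eef_rot: [-1.783, 0.702, 1.783]
contact_force: [0.5, -0.3, -0.0]
finger_gap: 55.9
```

Run:
```python
from h import *
st(); g,i=shot("scene","scene15.png"); a=cv2.imread("pics/scene14.png")
d=cv2.absdiff(g,a)[215:250,360:410]; print("change near nut",d.max(),d.mean())
```

```text
t 27.5 pos [603.74  71.7  234.76] Y -133.0 q6 135.4 F [ 0.46 -0.3  -0.04] gap 55.9 tilt [-0. -0. -1.]
change near nut 19 3.7742857142857145
```

View pics/scene15.png

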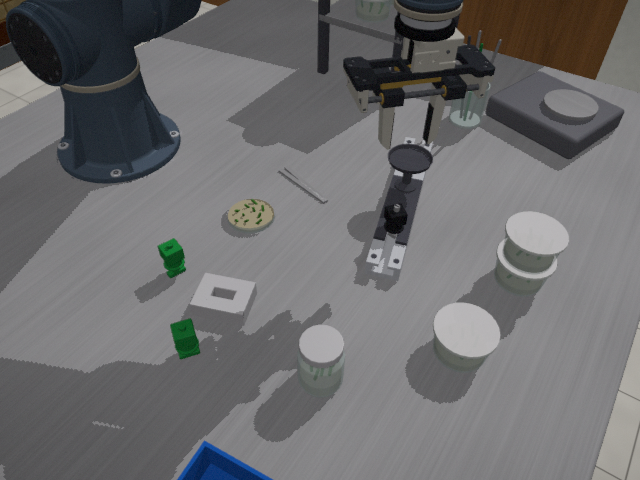

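The bolt stands upright in the fork at (396,215). The jar (321,358) and dish (250,214) are where they were, and the gripper is clear. Handing in.

```bash
python3 -c "
from workcell import *
print(close_job())"
```

```text
the job is handed in; nothing more can be done
None
```

The dish stand is bolted to the rail and the job is handed in at 27.5 s; `close_job` gave no verdict. I took the bolt from the white block and lowered its head through the fork into the slot. I turned it clockwise to its stop, tightened the nut, let go and lifted clear.

**Last checks:**
- **Seating:** the flange met the foot at about the height expected for a hanging bolt. The bolt looks upright, about 1 mm from the measured fork middle.
- **Head angle:** the mark on the shaft puts the head about 113° from the slot direction. That is 23° off square and inside the 30° limit, but past the 100–108° the stop should allow. Readings from different pictures spread by about 2°.
- **Tightness:** the nut reads about 2.2 rad against 1.6 for firm. This is judged from the angle only; I had no way to measure the clamping force.
- **Stand and bystanders:** the stand moved no more than about 1.5 mm, which is within camera error. The jar and culture dish look unmoved, and after release the tool force is near zero.

**Disagreements:**
- The bolt sat about 4 mm lower in the jaws than planned, probably because the lift began before the grip was complete. I corrected for it.
- Before lowering the bolt, the three cameras differed by about 1 mm on its sideways offset from the slot. I used a middle value, and it went in without touching.

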